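Hang the parts bin on the repair bench rail

TASK

Pick up the empty black parts bin from the bench, tilt its front up to slip its rear hook into the groove of the aluminium rail, in the free middle between the two hanging bins, then turn it down so that it hangs fully home, level and with its back against the rail. Work gently: feel for the groove without forcing the bin against the rail, let go, and leave the other things on the bench where they are.

Things in the scene. Friction and masses are not known exactly. Their poses are not given: they have to be found in the camera images.
- bin: Loose black plastic parts bin standing on the bench, open on top: 72 mm deep (x), 48 wide (y), 46 high, walls and floor 3 mm. Side walls full height (grip across them), front wall 25 mm high. 0.11 to 0.23 kg, varies. Origin: centre of its underside; +x points out of its low front, z up; its hook is at the rear (-x).
- bin_hook (a point): Point on the bin, outside of the rear wall, mid width, at the underside of the hook's leg: x -36, y 0, z 42 mm in the bin's frame, same axes. The leg is a flat plate 36 mm wide (y), 4 mm thick, running 10 mm rearward from the wall, its top level with the bin's rim.
- bin_lip (a point): Point on the bin, middle of the top end of the hook's lip: x -44, y 0, z 62 mm in the bin's frame, same axes. The lip is 36 mm wide (y) and 4 mm thick, turned up at the leg's rear end; its top is 20 mm above the leg's underside; gap of 6 mm between lip and rear wall.
- rail: Fixed aluminium slat rail, 360 mm long, on two steel feet; its grooved face looks away from the robot. Origin: on the bench below the middle of the face; +x points out of the face (hung bins' fronts point that way), y along the rail, z up. Two bins like the loose one are fixed on it at y -150 and +150 mm; the 250 mm between is free. Below the groove the face is plain for 55 mm.
- rail_slot (a point): Nominal middle of the lower edge of the groove's mouth, on the face, 130 mm above the bench; axes as the rail's. The strip with groove and bins is clamped on the measured feet up to 22 mm higher or lower, unmeasured: see or feel for it; it does not yield. Mouth 16 mm high along the whole strip; groove floor level with the lower edge.
- rail_skin (a point): Nominal middle of the upper edge of the mouth, on the face (16 mm above rail_slot, same unmeasured offset). Above it the skin is 3 mm thick, 17 mm high; the hollow behind the face is 26 mm deep, 33 high; strip top 36 mm over the groove floor. The 20 mm hook passes only with the bin tilted front-up 35 to 40 degrees: lip in, then up behind the skin, then turned down; the leg ends on the floor.
- glue: Bystander: clear plastic bottle standing on the bench, 38 mm in diameter, 95 mm high; origin at the centre of its underside. Leave alone.
- pot: Bystander: small white open pot on the bench, 52 mm in diameter, 45 mm high; origin at the centre of its underside. Leave alone.
- driver: Bystander: screwdriver lying on the bench, 150 mm long along its x, about 25 mm high; origin under its middle. Leave alone.
Not all that is in view belongs to the job. Of the things that look like the bin, the middle-sized one is meant.

How it is judged:
On the way, in this order (a step that is already met when the one before it is completed fails the run):
1. the bin is off the bench and tilted front-up by more than 15 degrees (height (world z) of bin_hook above 0.06 m and angle between bin's own z axis and vertical above 0.26 rad), for 0.1 s.
2. the hook's lip is through the mouth of the groove, at least 4 mm behind the rail's face (x of bin_lip in the frame of rail between -0.028 and -0.004 m and z of bin_lip in the frame of rail between 0.1 and 0.18 m), for 0.1 s.
At the end, for the whole second after the job is handed in: The bin hangs by its hook on the rail, released and at rest: level within 7 degrees, square to the rail within 8.5 degrees, its back within 5 mm of the rail's face, its lip behind the skin, within 85 mm of the middle of the rail, its hook at groove height (x of bin_hook in the frame of rail between -0.003 and 0.005 m and x of bin_lip in the frame of rail below -0.003 m and y of bin_hook in the frame of rail between -0.085 and 0.085 m and height (world z) of bin_hook between 0.104 and 0.156 m and angle between bin's own z axis and vertical below 0.12 rad and angle between the x axis of bin and the x axis of rail, either way round below 0.15 rad and contact force between bin and rail above 0.3 N and linear speed of bin below 0.01 m/s and angular speed of bin below 0.1 rad/s); the robot touches nothing.
It fails at once if the bin is pressed against the rail with more than 25 N (contact force between bin and rail above 25 N).
It fails at once if a bystander is moved by more than 20 mm (distance of any of glue, pot, driver from where it was at the start of the episode above 0.02 m).
It also fails if it takes over 58 s, if anything falls off the work surface, if the arm or the gripper's body presses on something with over 40 N, if the wrist force passes 120 N, or if a joint passes its speed limit or range.

ROBOT

A 7-joint arm with a two-finger parallel gripper is mounted at the origin on the work surface. World frame = base frame: x ahead of the robot, y to its left, z up, the work surface at z = 0. Lengths are in m, angles in rad, forces in N, time in s.
With the tool pointing down it reaches from about 0.425 to 0.825 m from the base axis. Payload 3.6 kg.
Tool frame: the origin (TCP) lies on the centre line of the jaws, within the pads' length; the fingertips stand manip.finger_overhang ahead of it and the grasp point (between the pads) lies 2 mm behind it (manip.finger_overhang is the distance from the TCP to the fingertips, in m); x points along the fingers, y is the direction in which the jaws open and shut, and the axes are right-handed (so a half turn about x gives the same grasp; the last joint's range is limited). The gripper opens to 93 mm and grips with 3 to 60 N. Pads are 15 mm wide; open, the fingers measure 128 mm over their backs; the gripper's body (75 mm by 188 mm) begins 65 mm behind the grasp point.
Start: joints at [1.276, 0.615, -0.013, 1.423, 0.008, 1.103, -0.04], TCP at [0.173, -0.627, 0.199] pointing down, gripper open.
Joint ranges: [-3.12, 3.12], [-0.3, 2.06], [-1.34, 1.32], [0.26, 2.42], [-1.36, 4.5], [0.01, 1.98], [-2.84, 2.84]. Speed limits (rad/s): [2.79, 2.79, 3.14, 3.14, 3.14, 3.14, 3.14].

INTERFACE

Orientations are given as a unit quaternion [x, y, z, w].
In Python, from bench import manip gives the robot as it stands.
- The arm moves only by the shell command python3 -m inch 'ROWS' [FORCE]. ROWS is JSON, a list of rows, each an object of numbers: "tx", "ty", "tz": the shift along the tool's x, y, z in mm; "wx", "wy", "wz": the turn, a rotation vector about the tool's x, y, z in rad; "jaw": the finger opening in mm, from 0 to 93. In form: [{"tx": .., "ty": .., "tz": .., "wx": .., "wy": .., "wz": .., "jaw": ..}, ...]. A call has 1 to 5 rows; each row is the pose to reach, as a shift and turn from the pose commanded when the call began, along the tool's axes at that moment; what a row does not reach only later rows make up. A row lasts 1/10 s, in which the tool goes at most 50 mm and 8.59 degrees, less where a joint would pass 70% of its speed; a pose out of reach is approached as far as the arm can. A call with a gripper value outside its range is refused whole. The fingers move at their own pace and stop on an object; FORCE is the grip in N (left out, the last holds). Time passes only in rows, so rows that repeat a pose let the fingers close. It gives the time, the measured TCP pose, the force and the opening at its end, in the units of the state.
- manip.get_obs(): the state, without advancing time (a new reading comes with each control period).
- manip.camera(name): name is "scene" or "top" or "wrist"; returns the picture (420x560x3 uint8, red, green, blue); there is no depth.
- manip.camera_model(name): a dict with "fx", "fy", "cx", "cy" (pixels), "R" (3x3) and "t" (3): a world point X has camera coordinates R X + t; the wrist camera has in their place "tool_from_camera" (4x4, takes a point from camera to tool coordinates, whose origin is the TCP and whose axes are the tool frame's). Camera axes: x right, y down, z forward; pixel columns grow to the right and rows downward; lengths in m; the calibration is good to about 2 mm. A picture is of the moment at which its call begins: read the wrist's pose just before it. camera_model takes no time and is no camera call.
- manip.job_done(): hands the job in, once; it reports no verdict.
The state is a dict: "t": time; "joint_pos": joint angles; "joint_vel": joint speeds; "joint_torque": joint torques, N m; "tool_pos": TCP position; "ee_rot": TCP orientation; "ft_force": force on the tool from outside, world axes, zero at the start; "moment": the same for the moment, N m; "grip_width": finger opening in m.
Only numpy, scipy, OpenCV 4.12 (cv2) and the standard library are available. Lean on these libraries where they do the work, as an engineer would, in place of code of your own. Each camera call takes 0.05 s, during which the arm holds its last target.

## Working session

There is one attempt and no reset: what is moved stays moved. The work goes in short steps, Python scripts to look and compute and a shell command to move; the robot and the scene stay as the last step left them, time stands still between calls to the robot, and variables do not carry over. Pictures are saved under pics/ and viewed, and the job is handed in when it is done.

```bash
ls; mkdir -p pics; python3 - <<'E'
from bench import manip
import cv2
print(manip.finger_overhang, manip.get_obs())
for n in ["scene","top","wrist"]:
    cv2.imwrite(f"pics/{n}0.png",manip.camera(n)[:,:,::-1])
    print(n,manip.camera_model(n))
E
```

```text
pics
0.017 {'t': 0.0, 'joint_pos': array([ 1.27553163,  0.6159149 , -0.01261507,  1.42488516,  0.00812134,
        1.10338848, -0.04047496]), 'joint_vel': array([ 0.00102641, -0.00069852, -0.00132684,  0.0015697 , -0.00113124,
       -0.00112048,  0.00111816]), 'joint_torque': array([ 2.24316113e-04, -4.58923316e+01,  2.09003272e-01, -1.65741527e+01,
       -6.10745978e-02,  2.04681902e-02,  2.20362458e-04]), 'tool_pos': array([ 0.17238053, -0.62585816,  0.1977886 ]), 'ee_rot': array([-0.70059089, -0.09562578,  0.70087137, -0.09384796]), 'ft_force': array([-0.75779337,  0.23810762,  0.1078551 ]), 'moment': array([-0.02727697,  0.025406  , -0.02633597]), 'grip_width': 0.09291076316841752}
scene {'fx': 395.2528706726536, 'fy': 395.2528706726536, 'cx': 279.6642941597457, 'cy': 206.18001052394052, 'R': array([[-0.28436602,  0.95870702,  0.00410141],
       [ 0.64687146,  0.19502516, -0.73723979],
       [-0.70759683, -0.20699286, -0.67561873]]), 't': array([ 0.20690046, -0.34041532,  1.42286458])}
top {'fx': 539.6448502214574, 'fy': 539.6448502214574, 'cx': 277.474640513333, 'cy': 206.05997951496678, 'R': array([[-8.26307098e-03, -9.99965859e-01, -5.51719490e-05],
       [-9.90137564e-01,  8.18957286e-03, -1.39858985e-01],
       [ 1.39854662e-01, -1.10103690e-03, -9.90171430e-01]]), 't': array([-0.01324479,  0.68042474,  1.3587849 ])}
wrist {'fx': 354.9363868692941, 'fy': 354.9363868692941, 'cx': 279.12369552526616, 'cy': 211.37129676542924, 'tool_from_camera': array([[ 6.05567511e-04, -2.78221950e-01,  9.60516621e-01,
        -1.85812478e-01],
       [ 9.99999805e-01,  2.40532474e-05, -6.23492856e-04,
         3.20432010e-04],
       [ 1.50365855e-04,  9.60516812e-01,  2.78221911e-01,
        -7.61813384e-02],
       [ 0.00000000e+00,  0.00000000e+00,  0.00000000e+00,
         1.00000000e+00]])}
```

View pics/scene0.png

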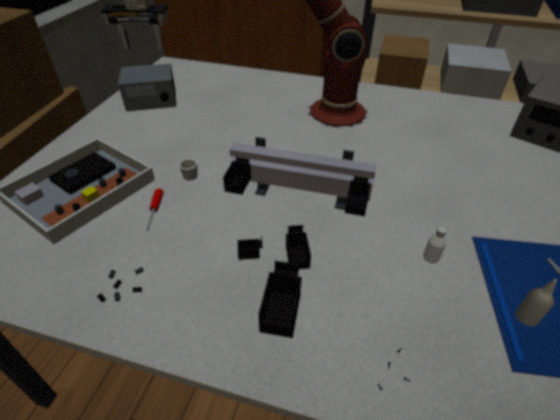

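View pics/top0.png

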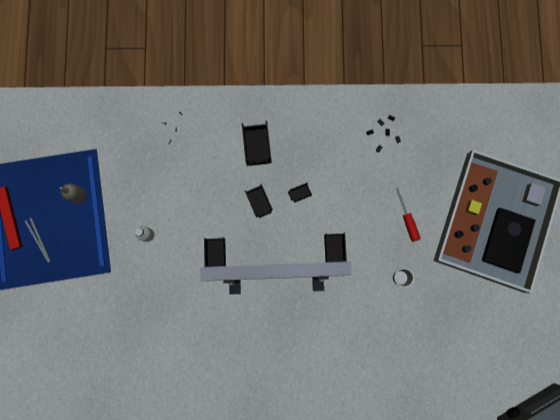

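View pics/wrist0.png

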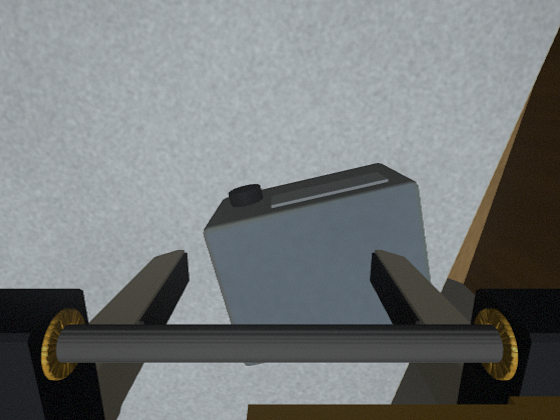

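Candidates in the top view are a large bin (257,143), a medium one (259,201) and a small one (300,192). The medium one fits, as it is about 30 px long, or about 72 mm. I'll confirm it in an enlarged crop.

```bash
python3 - <<'E'
import cv2
a=cv2.imread("pics/top0.png")[175:300,190:365]
a=cv2.convertScaleAbs(a,alpha=1.6,beta=25)
cv2.imwrite("pics/topc.png",cv2.resize(a,None,fx=4.5,fy=4.5,interpolation=cv2.INTER_CUBIC))
a=cv2.imread("pics/scene0.png")[130:280,210:390]
a=cv2.convertScaleAbs(a,alpha=1.6,beta=25)
cv2.imwrite("pics/scenec.png",cv2.resize(a,None,fx=4,fy=4,interpolation=cv2.INTER_CUBIC))
E
```

```text
(no output)
```

View pics/topc.png

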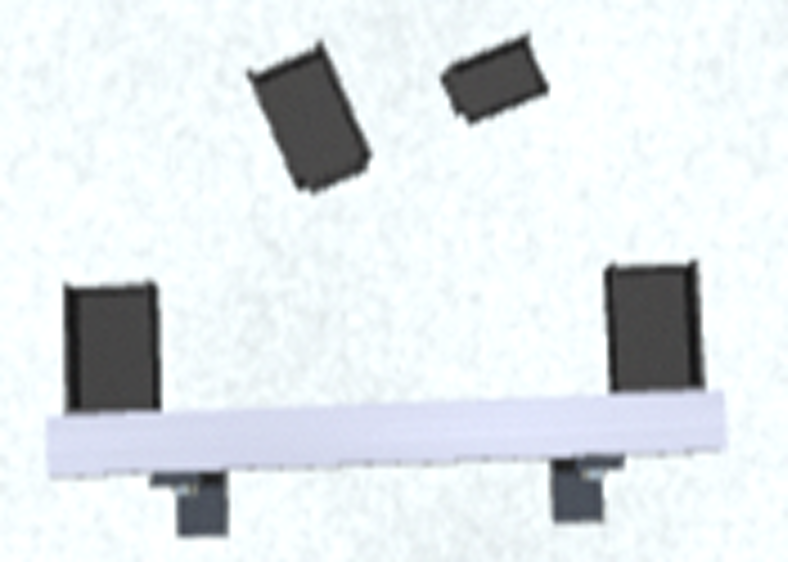

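View pics/scenec.png

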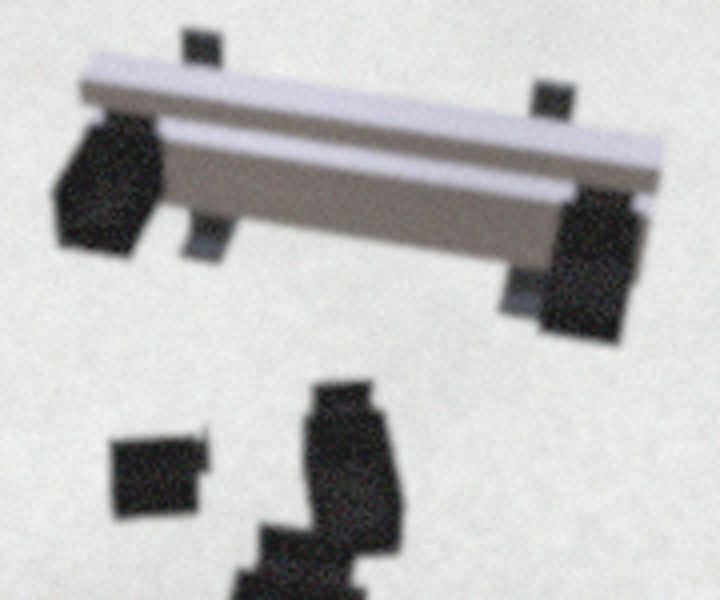

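The crop confirms the medium bin at top (259,201). Its hook points towards the rail and it matches the size of the hanging bins. Next I triangulate the rail and fit the bin's pose.

```bash
cat > h.py <<'E'
import numpy as np, cv2
from bench import manip
from scipy.optimize import least_squares
from scipy.spatial.transform import Rotation as Ro
def cam(n):
    m=manip.camera_model(n); return m
def proj(m,X):
    c=np.atleast_2d(X)@np.array(m['R']).T+m['t']
    return np.c_[m['fx']*c[:,0]/c[:,2]+m['cx'],m['fy']*c[:,1]/c[:,2]+m['cy']]
def wristcam(o):
    m=dict(manip.camera_model("wrist")); T=np.eye(4); T[:3,:3]=Ro.from_quat(o['ee_rot']).as_matrix(); T[:3,3]=o['tool_pos']
    W=T@m['tool_from_camera']; m['R']=W[:3,:3].T; m['t']=-W[:3,:3].T@W[:3,3]; return m
def ray(m,uv,z):
    R=np.array(m['R']);C=-R.T@m['t']; d=R.T@np.array([(uv[0]-m['cx'])/m['fx'],(uv[1]-m['cy'])/m['fy'],1]); return C+d*(z-C[2])/d[2]
def unc(p,s,off): return (np.array(p,float)+.5)/s-.5+off
E
python3 - <<'E'
from h import *
t=cam("top"); s=cam("scene")
T=lambda p:unc(p,4.5,np.array([190,175])); S=lambda p:unc(p,4,np.array([210,130]))
print("cams",-np.array(t['R']).T@t['t'],-np.array(s['R']).T@s['t'])
# rail strip: params x,y,yaw,off. top front edge corners y=+-.18, z=.166+off
def railp(p,L): 
    x,y,a,off=p; L=np.array(L,float); c,sn=np.cos(a),np.sin(a)
    return np.c_[x+c*L[:,0]-sn*L[:,1],y+sn*L[:,0]+c*L[:,1],L[:,2]+off]
top=[((47,418),(0,.18,.166)),((722,393),(0,-.18,.166))]
sc=[((82,80),(0,-.18,.166)),((660,170),(0,.18,.166)),((645,216),(0,.18,.130))]
def f(p):
    a=proj(t,railp(p,[q[1] for q in top]))-np.array([T(q[0]) for q in top])
    b=proj(s,railp(p,[q[1] for q in sc]))-np.array([S(q[0]) for q in sc])
    return np.r_[a.ravel(),b.ravel()]
for a0 in (0,np.pi):
    if a0==0:
        r=least_squares(f,[.6,0,a0,0]); print(r.x,r.fun.round(2))
x=r.x
# predicted slot line in scene crop
for y in (-.1,0,.1):
  for z in (.130,.146,.166,.075):
    print(y,z,((proj(s,railp(x,[(0,y,z)]))[0]-[210,130]+.5)*4-.5).round())
# bin
bt=[((250,73),(.036,.024,.046)),((321,43),(.036,-.024,.046)),((370,157),(-.036,-.024,.046)),((297,188),(-.036,.024,.046))]
def g(p):
    # bin: front +x toward far
    return (proj(t,railp([p[0],p[1],p[2],0],[q[1] for q in bt]))-np.array([T(q[0]) for q in bt])).ravel()
r=least_squares(g,[.7,0,0]); print("bin",r.x,r.fun.round(2))
print(((proj(t,railp([*r.x,0],[(-.046,.018,.062),(-.046,-.018,.062)]))-[190,175]+.5)*4.5).round())
E
```

```text
cams [ 0.48357225 -0.01732065  1.44059278] [1.28585488 0.16255544 0.70949766]
[ 0.52444746 -0.01176853  0.02964238 -0.02043617] [-0.44  0.38  0.29  0.19 -1.17 -0.34 -0.22  0.14  1.03  0.6 ]
-0.1 0.13 [201. 145.]
-0.1 0.146 [201. 124.]
-0.1 0.166 [200.  98.]
-0.1 0.075 [204. 213.]
0 0.13 [356. 170.]
0 0.146 [357. 150.]
0 0.166 [358. 123.]
0 0.075 [353. 238.]
0.1 0.13 [516. 197.]
0.1 0.146 [519. 176.]
0.1 0.166 [523. 149.]
0.1 0.075 [507. 265.]
bin [0.69648973 0.03091155 0.39140681] [-0.53  0.35  0.6   0.    0.35 -0.29 -0.42 -0.07]
[[311. 197.]
 [369. 172.]]
```

```bash
cat > path.py <<'E'
import numpy as np, heapq
# rail rects (x0,x1,z0,z1) mm
RAIL=[(-26-4,0,-55,0),(-3,0,16,33),(-30,-26,0,36),(-30,0,33,36)]
BIN=[(-10,0,0,4),(-10,-6,0,20),(0,3,-42,4),(0,72,-42,-39)]
def samp(r):
    x0,x1,z0,z1=r; P=[]
    for x in np.arange(x0,x1+.01,1): P+=[(x,z0),(x,z1)]
    for z in np.arange(z0,z1+.01,1): P+=[(x0,z),(x1,z)]
    return np.array(P,float)
BP=np.vstack([samp(r) for r in BIN[:3]]+[samp(BIN[3])[:40]])
def sd(P,rs):
    o=np.full(len(P),1e9)
    for x0,x1,z0,z1 in rs:
        dx=np.maximum(x0-P[:,0],P[:,0]-x1);dz=np.maximum(z0-P[:,1],P[:,1]-z1)
        d=np.hypot(np.maximum(dx,0),np.maximum(dz,0))+np.minimum(np.maximum(dx,dz),0)
        o=np.minimum(o,d)
    return o
def clr(hx,hz,th):
    c,s=np.cos(th),np.sin(th)
    P=np.c_[hx+c*BP[:,0]-s*BP[:,1],hz+s*BP[:,0]+c*BP[:,1]]
    return sd(P,RAIL).min()
if __name__=="__main__":
    X=np.arange(0,31,1.);Z=np.arange(-12,25,1.);TH=np.arange(0,51,2.)
    C=np.array([[[clr(x,z,np.radians(t)) for t in TH] for z in Z] for x in X])
    np.save("C.npy",C)
    st=(28,int(np.argmin(abs(Z+0))),19); 
    goal=(1,int(np.argmin(abs(Z-1))),0)
    # minimise sum of cost = 1/clearance-ish
    W=np.where(C>0.15,1+12*np.exp(-1.3*C)*3,np.inf)
    D={st:0};pr={};h=[(0,st)]
    while h:
        d,u=heapq.heappop(h)
        if u==goal:break
        if d>D[u]:continue
        for dx in(-1,0,1):
         for dz in(-1,0,1):
          for dt in(-1,0,1):
            v=(u[0]+dx,u[1]+dz,u[2]+dt)
            if any(q<0 or q>=n for q,n in zip(v,C.shape)):continue
            nd=d+W[v]*(abs(dx)+abs(dz)+abs(dt))**.5
            if nd<D.get(v,np.inf):D[v]=nd;pr[v]=u;heapq.heappush(h,(nd,v))
    print(goal in D)
    p=[goal]
    while p[-1]!=st:p.append(pr[p[-1]])
    for u in p[::-1]:print(X[u[0]],Z[u[1]],TH[u[2]],round(C[u],2))
E
python3 path.py; python3 - <<'E'
from h import *
o=manip.get_obs(); print(Ro.from_quat(o['ee_rot']).as_matrix().round(2))
t=cam("top")
for uv,z in [((257,165),.08),((245,165),.06),((271,163),.06),((289,188),.03),((292,202),.0),((288,190),.0)]:
    print(uv,ray(t,uv,z).round(3))
E
```

```text
True
28.0 0.0 38.0 10.09
27.0 0.0 40.0 9.62
26.0 0.0 42.0 9.3
25.0 1.0 44.0 8.17
24.0 1.0 46.0 7.4
23.0 2.0 48.0 6.54
22.0 2.0 48.0 5.96
21.0 2.0 48.0 5.5
20.0 3.0 50.0 4.81
19.0 3.0 50.0 4.53
18.0 3.0 50.0 3.87
17.0 4.0 50.0 3.74
16.0 4.0 50.0 3.36
15.0 5.0 50.0 2.98
14.0 5.0 50.0 2.87
13.0 6.0 50.0 2.95
12.0 7.0 50.0 3.09
11.0 8.0 50.0 3.13
10.0 9.0 50.0 3.04
9.0 9.0 48.0 2.73
8.0 10.0 46.0 2.68
7.0 10.0 44.0 2.99
6.0 10.0 42.0 3.31
5.0 10.0 40.0 3.57
5.0 10.0 38.0 3.41
5.0 10.0 36.0 3.09
4.0 9.0 34.0 3.41
4.0 9.0 32.0 3.7
3.0 9.0 30.0 3.56
3.0 9.0 28.0 3.61
3.0 9.0 26.0 3.63
2.0 8.0 24.0 3.93
2.0 8.0 22.0 4.17
2.0 8.0 20.0 4.04
2.0 7.0 18.0 3.91
2.0 7.0 16.0 3.67
2.0 6.0 14.0 3.41
2.0 6.0 12.0 3.19
2.0 5.0 10.0 2.87
2.0 4.0 8.0 2.56
2.0 4.0 6.0 2.33
2.0 3.0 4.0 1.95
2.0 2.0 2.0 1.5
1.0 1.0 0.0 1.0
[[-0.    0.27 -0.96]
 [ 0.   -0.96 -0.27]
 [-1.   -0.    0.  ]]
(257, 165) [0.783 0.033 0.08 ]
(245, 165) [0.788 0.065 0.06 ]
(271, 163) [ 0.792 -0.003  0.06 ]
(289, 188) [ 0.731 -0.05   0.03 ]
(292, 202) [ 0.698 -0.058  0.   ]
(288, 190) [ 0.731 -0.048  0.   ]
```

```bash
cat >> h.py <<'E'
def Rt(beta,yaw=0):
    b=np.radians(beta); R=np.array([[-np.sin(b),0,-np.cos(b)],[0,-1,0],[-np.cos(b),0,np.sin(b)]]).T
    return Ro.from_euler('z',yaw).as_matrix()@R
def togo(pos,R,o=None):
    o=o or manip.get_obs(); R0=Ro.from_quat(o['ee_rot']).as_matrix()
    d=R0.T@(np.array(pos)-o['tool_pos'])*1000; w=Ro.from_matrix(R0.T@R).as_rotvec()
    print("t=%.2f"%o['t'],"d mm",d.round(1),"w",w.round(4),"rows>=",max(np.linalg.norm(d)/50,np.linalg.norm(w)/.15).round(1),"F",o['ft_force'].round(1),"grip",round(o['grip_width']*1000,1))
E
python3 -c "
from h import *
togo([.68,0,.26],Rt(25))"
```

```text
t=0.15 d mm [ -61.  -468.8 -655.6] w [ 0.265  -0.4334 -0.0567] rows>= 16.2 F [ 1.1  1.3 -0. ] grip 92.9
```

```bash
python3 -m inch '[{"tx":-60,"ty":-50},{"tx":-80,"ty":-80,"tz":-20},{"tx":-80,"ty":-110,"tz":-50},{"tx":-80,"ty":-140,"tz":-90,"wx":0.05},{"tx":-80,"ty":-165,"tz":-130,"wx":0.1}]'; python3 -c "
from h import *
togo([.68,0,.26],Rt(25))"
```

```text
t=0.15 d mm [ -61.  -468.8 -655.6] w [ 0.265  -0.4334 -0.0567] rows>= 16.2 F [ 1.1  1.3 -0. ] grip 92.9invalid input at $[0]: expected keys tx, ty, tz, wx, wy, wz, jaw
```

```bash
python3 -m inch '[{"ty":-25,"tz":-40},{"ty":-50,"tz":-80},{"ty":-75,"tz":-120},{"ty":-100,"tz":-160,"wx":0.05},{"ty":-125,"tz":-200,"wx":0.1}]'; python3 -c "
from h import *
togo([.68,0,.26],Rt(25))"
```

```text
t=0.15 d mm [ -61.  -468.8 -655.6] w [ 0.265  -0.4334 -0.0567] rows>= 16.2 F [ 1.1  1.3 -0. ] grip 92.9invalid input at $[0]: expected keys tx, ty, tz, wx, wy, wz, jaw
```

```bash
python3 -m inch '[{"tx":-30,"ty":-30,"tz":-20,"wx":0,"wy":0,"wz":0,"jaw":93},{"tx":-60,"ty":-60,"tz":-45,"wx":0,"wy":0,"wz":0,"jaw":93},{"tx":-80,"ty":-90,"tz":-75,"wx":0,"wy":0,"wz":0,"jaw":93},{"tx":-80,"ty":-120,"tz":-112,"wx":0.05,"wy":0,"wz":0,"jaw":93},{"tx":-80,"ty":-150,"tz":-150,"wx":0.1,"wy":0,"wz":0,"jaw":93}]'; python3 -c "
from h import *
togo([.68,0,.26],Rt(25))"
```

```text
t: 0.65
tool_pos: [0.2779, -0.441, 0.2797]
ee_rot: [0.705, 0.058, -0.704, 0.059]
ft_force: [1.1, 0.4, 0.0]
grip_width: 0.0928
t=0.65 d mm [  19.5 -368.8 -469.2] w [ 0.1624 -0.4362 -0.0374] rows>= 11.9 F [1.1 0.4 0. ] grip 92.8
```

```bash
python3 -m inch '[{"tx":0,"ty":-30,"tz":-38,"wx":0.02,"wy":0,"wz":0,"jaw":93},{"tx":0,"ty":-60,"tz":-76,"wx":0.04,"wy":0,"wz":0,"jaw":93},{"tx":0,"ty":-90,"tz":-114,"wx":0.08,"wy":-0.1,"wz":0,"jaw":93},{"tx":0,"ty":-120,"tz":-152,"wx":0.12,"wy":-0.2,"wz":-0.01,"jaw":93},{"tx":0,"ty":-150,"tz":-190,"wx":0.16,"wy":-0.3,"wz":-0.02,"jaw":93}]'; python3 -c "
from h import *
togo([.68,0,.26],Rt(25))"
```

```text
t: 1.15
tool_pos: [0.4404, -0.2609, 0.2799]
ee_rot: [-0.592, 0.001, 0.806, -0.005]
ft_force: [0.1, -0.8, -0.9]
grip_width: 0.0929
t=1.15 d mm [ -54.5 -259.4 -235.7] w [ 0.0037 -0.1336 -0.0084] rows>= 7.1 F [ 0.1 -0.8 -0.9] grip 92.9
```

```bash
python3 -m inch '[{"tx":-10,"ty":-35,"tz":-32,"wx":0,"wy":-0.03,"wz":0,"jaw":93},{"tx":-20,"ty":-70,"tz":-64,"wx":0,"wy":-0.06,"wz":0,"jaw":93},{"tx":-30,"ty":-105,"tz":-96,"wx":0,"wy":-0.1,"wz":0,"jaw":93},{"tx":-40,"ty":-140,"tz":-128,"wx":0,"wy":-0.13,"wz":0,"jaw":93},{"tx":-45,"ty":-175,"tz":-160,"wx":0,"wy":-0.13,"wz":-0.01,"jaw":93}]'; python3 -m inch '[{"tx":-5,"ty":-30,"tz":-30,"wx":0,"wy":0,"wz":0,"jaw":93},{"tx":-10,"ty":-60,"tz":-60,"wx":0,"wy":0,"wz":0,"jaw":93},{"tx":-10,"ty":-84,"tz":-75,"wx":0,"wy":0,"wz":0,"jaw":93},{"tx":-10,"ty":-84,"tz":-75,"wx":0,"wy":0,"wz":0,"jaw":93}]'; python3 -c "
from h import *
import json
togo([.68,0,.26],Rt(25))
o=manip.get_obs(); im=manip.camera('wrist'); m=wristcam(o); import pickle; pickle.dump((m,im),open('w1.pkl','wb'))
cv2.imwrite('pics/w1.png',cv2.convertScaleAbs(cv2.resize(im[:,:,::-1],(784,588),interpolation=cv2.INTER_CUBIC),alpha=1.3,beta=10))"
```

```text
t: 1.65
tool_pos: [0.6057, -0.0835, 0.2728]
ee_rot: [-0.539, -0.004, 0.842, -0.001]
ft_force: [0.5, -0.2, 0.4]
grip_width: 0.0931
t: 2.05
tool_pos: [0.6764, 0.0042, 0.2481]
ee_rot: [-0.538, -0.007, 0.843, -0.002]
ft_force: [-1.1, 1.5, -0.2]
grip_width: 0.0931
t=2.05 d mm [-12.3   4.1   1.8] w [ 0.0149 -0.0009  0.0038] rows>= 0.3 F [-1.1  1.5 -0.2] grip 93.1
```

View pics/w1.png

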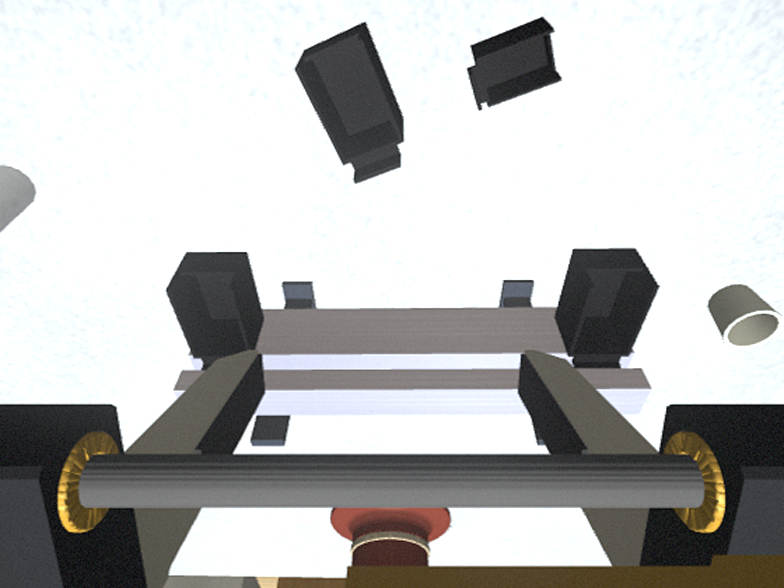

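The view shows the rail face in the middle, with the groove between rows about 354 and 370. The loose bin is at (350,95). I'll zoom in on both.

```bash
python3 - <<'E'
from h import *
import pickle
m,im=pickle.load(open('w1.pkl','rb'))
im=im[:,:,::-1]
def crop(n,x0,x1,y0,y1,s,a):
    c=cv2.resize(im[y0:y1,x0:x1],None,fx=s,fy=s,interpolation=cv2.INTER_CUBIC); cv2.imwrite(n,cv2.convertScaleAbs(c,alpha=a))
crop("pics/w1rail.png",120,280,210,300,5,1.0); crop("pics/w1railr.png",330,470,210,300,5,1.0)
crop("pics/w1bin.png",200,310,10,140,4.5,2)
E
```

```text
(no output)
```

View pics/w1rail.png

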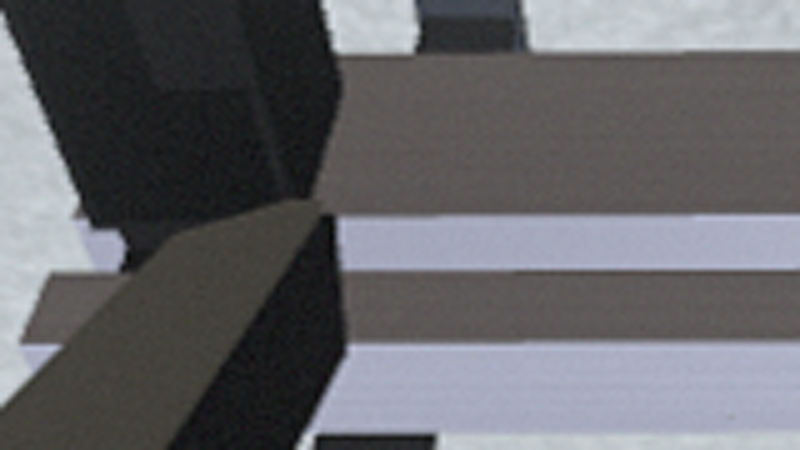

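View pics/w1railr.png

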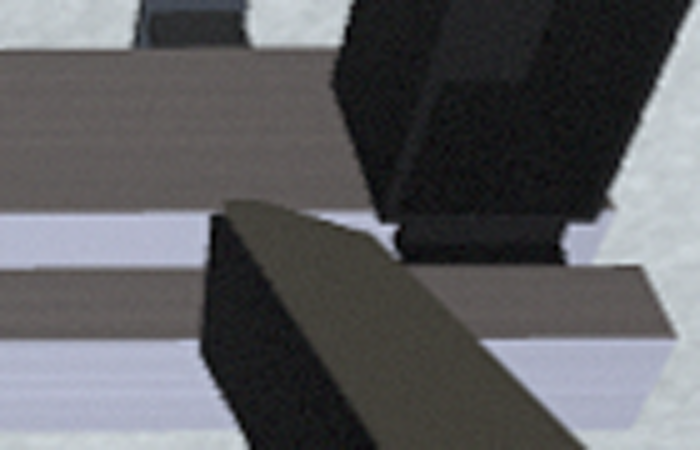

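View pics/w1bin.png

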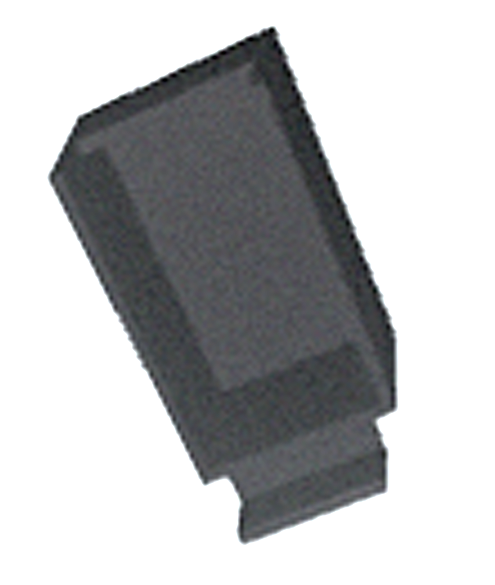

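```bash
cat > fit.py <<'E'
from h import *
import pickle
m,im=pickle.load(open('w1.pkl','rb'))
t=cam("top"); s=cam("scene")
T=lambda p:unc(p,4.5,np.array([190,175])); S=lambda p:unc(p,4,np.array([210,130]))
def railp(p,L): 
    x,y,a,off=p; L=np.array(L,float); c,sn=np.cos(a),np.sin(a)
    return np.c_[x+c*L[:,0]-sn*L[:,1],y+sn*L[:,0]+c*L[:,1],L[:,2]+off]
top=[((47,418),(0,.18,.166)),((722,393),(0,-.18,.166))]
sc=[((82,80),(0,-.18,.166)),((660,170),(0,.18,.166)),((645,216),(0,.18,.130))]
WL=lambda p:unc(p,5,np.array([120,210])); WR=lambda p:unc(p,5,np.array([330,210]));WB=lambda p:unc(p,4.5,np.array([200,10]))
w=[(WL((50,271)),(0,.18,.146)),(WL((22,344)),(0,.18,.166)),(WL((80,214)),(0,.18,.130)),(WR((642,266)),(0,-.18,.146)),(WR((676,338)),(0,-.18,.166)),(WR((612,210)),(0,-.18,.130))]
def res(cm,p,pairs): return (proj(cm,railp(p,[q[1] for q in pairs]))-np.array([q[0] for q in pairs])).ravel()
tp=[(T(a),b) for a,b in top]; sp=[(S(a),b) for a,b in sc]
fw=lambda p:res(m,p,w)
fa=lambda p:np.r_[fw(p),res(t,p,tp),res(s,p,sp)]
for f in (fw,fa):
    r=least_squares(f,[.52,0,.03,-.02]); print("rail",r.x.round(4),r.fun.round(1))
# wrist-only with z rows at bottom edge
p=r.x
print("bottom row pred", proj(m,railp(p,[(0,.06,.075),(0,-.06,.075)])), "obs L x=200 row~220.5; R x=370 row 219.3")
bw=[(WB((207,482)),(-.036,.024,.046)),(WB((394,410)),(-.036,-.024,.046)),(WB((50,178)),(.036,.024,.046)),(WB((78,120)),(.036,.024,0)),(WB((275,30)),(.036,-.024,0)),(WB((395,338)),(-.036,-.024,0)),(WB((240,541)),(-.046,.018,.062)),(WB((387,490)),(-.046,-.018,.062))]
bt=[(T(a),b) for a,b in [((250,73),(.036,.024,.046)),((321,43),(.036,-.024,.046)),((370,157),(-.036,-.024,.046)),((297,188),(-.036,.024,.046))]]
for f in (lambda q:res(m,[*q,0],bw),lambda q:np.r_[res(m,[*q,0],bw),res(t,[*q,0],bt)]):
    r=least_squares(f,[.7,.03,.39]); print("bin",r.x.round(4),r.fun.round(1))
E
python3 fit.py
```

```text
rail [ 0.5245 -0.0117  0.0282 -0.0188] [ 0.6 -0.1  0.1 -0.3 -0.8  0.5 -0.3 -0.2 -0.1  0.1  0.4  0.1]
rail [ 0.5245 -0.0117  0.0281 -0.0189] [ 0.7 -0.3  0.1 -0.5 -0.8  0.4 -0.3 -0.3 -0.1 -0.1  0.4  0.  -0.6  0.2
  0.4  0.3 -1.2 -0.9 -0.1 -0.3  1.1  0.2]
bottom row pred [[243.66040152 219.76313557]
 [339.63551874 219.25115111]] obs L x=200 row~220.5; R x=370 row 219.3
bin [0.6984 0.0329 0.3976] [-1.1  1.1  0.9  0.5 -0.8  0.3  0.2 -1.2  0.1 -1.2  0.3 -1.4 -0.   1.8
  0.6  0.8]
bin [0.6982 0.0327 0.3967] [-1.   1.2  1.   0.6 -0.6  0.4  0.3 -1.1  0.3 -1.1  0.4 -1.2  0.   1.9
  0.7  1.  -1.3 -0.2 -0.2 -0.7 -0.3 -1.  -1.  -0.7]
```

```bash
cat > grasp.py <<'E'
from h import *
b=np.array([.6983,.0328]);yaw=.397
R=Rt(10,yaw); c,s=np.cos(yaw),np.sin(yaw)
G=np.array([b[0]+.004*c,b[1]+.004*s,.032])+.002*R[:,0]
if __name__=="__main__":
    import sys
    back=float(sys.argv[1]); togo(G-back*R[:,0],R)
E
python3 grasp.py .09
```

```text
t=2.10 d mm [102.1 -38.1 -91.8] w [-0.3698  0.2549  0.1227] rows>= 3.1 F [ 0.4 -0.7 -1.3] grip 93.2
```

```bash
python3 -m inch '[{"tx":25,"ty":-10,"tz":-25,"wx":-0.09,"wy":0.06,"wz":0.03,"jaw":80},{"tx":50,"ty":-19,"tz":-46,"wx":-0.18,"wy":0.13,"wz":0.06,"jaw":80},{"tx":75,"ty":-28,"tz":-69,"wx":-0.28,"wy":0.19,"wz":0.09,"jaw":80},{"tx":102,"ty":-38,"tz":-92,"wx":-0.37,"wy":0.255,"wz":0.123,"jaw":80},{"tx":102,"ty":-38,"tz":-92,"wx":-0.37,"wy":0.255,"wz":0.123,"jaw":80}]'; python3 grasp.py 0; python3 -c "
from h import *
cv2.imwrite('pics/w2.png',cv2.convertScaleAbs(manip.camera('wrist')[:,:,::-1],alpha=1.5))"
```

```text
t: 2.6
tool_pos: [0.7118, 0.0379, 0.1177]
ee_rot: [-0.627, -0.126, 0.754, -0.15]
ft_force: [-0.6, 0.4, -0.8]
grip_width: 0.0798
t=2.60 d mm [88.1 -0.4 -5.2] w [-0.001   0.0074  0.002 ] rows>= 1.8 F [-0.6  0.4 -0.8] grip 79.8
```

View pics/w2.png

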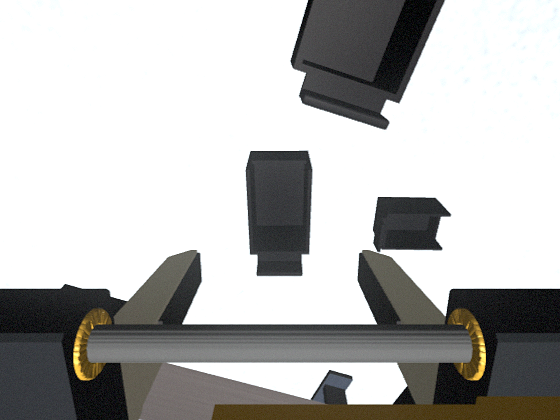

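The bin is square in view and centred at column about 279, between the fingers. Descending.

```bash
python3 -m inch '[{"tx":30,"ty":0,"tz":-3,"wx":0,"wy":0.007,"wz":0,"jaw":80},{"tx":60,"ty":0,"tz":-5,"wx":0,"wy":0.007,"wz":0,"jaw":80},{"tx":88,"ty":0,"tz":-5,"wx":0,"wy":0.007,"wz":0,"jaw":80},{"tx":88,"ty":0,"tz":-5,"wx":0,"wy":0.007,"wz":0,"jaw":80}]'; python3 grasp.py 0
```

```text
t: 3.05
tool_pos: [0.706, 0.0296, 0.0319]
ee_rot: [-0.632, -0.123, 0.75, -0.149]
ft_force: [-0.3, 0.0, 1.1]
grip_width: 0.0803
t=3.05 d mm [ 2.2 -6.   1.9] w [-0.0087 -0.003  -0.002 ] rows>= 0.1 F [-0.3  0.   1.1] grip 80.3
```

```bash
python3 -m inch '[{"tx":0,"ty":0,"tz":0,"wx":0,"wy":0,"wz":0,"jaw":80}]'; python3 grasp.py 0;python3 grasp.py 0; python3 -c "
from h import *
cv2.imwrite('pics/w3.png',cv2.convertScaleAbs(manip.camera('wrist')[:,:,::-1],alpha=1.5))"
```

```text
t: 3.15
tool_pos: [0.7096, 0.0314, 0.0358]
ee_rot: [-0.636, -0.124, 0.747, -0.149]
ft_force: [-0.1, 0.5, 0.1]
grip_width: 0.0802
t=3.15 d mm [ 6.7 -5.7  5.3] w [-0.0075 -0.0122 -0.0036] rows>= 0.2 F [-0.1  0.5  0.1] grip 80.2
t=3.15 d mm [ 6.7 -5.7  5.3] w [-0.0075 -0.0122 -0.0036] rows>= 0.2 F [-0.1  0.5  0.1] grip 80.2
```

View pics/w3.png

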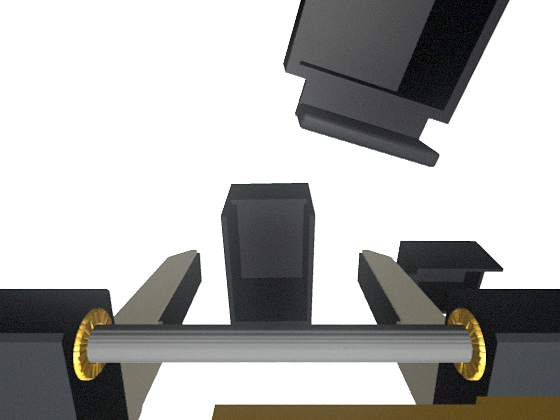

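```bash
python3 -m inch '[{"tx":6,"ty":-6,"tz":5,"wx":0,"wy":-0.01,"wz":0,"jaw":80},{"tx":6,"ty":-6,"tz":5,"wx":0,"wy":-0.01,"wz":0,"jaw":80},{"tx":6,"ty":-6,"tz":5,"wx":0,"wy":-0.01,"wz":0,"jaw":80}]'; python3 grasp.py 0
```

```text
t: 3.5
tool_pos: [0.7003, 0.0371, 0.0294]
ee_rot: [-0.631, -0.125, 0.751, -0.151]
ft_force: [0.7, 1.1, 0.5]
grip_width: 0.08
t=3.50 d mm [-0.6  3.2 -0.1] w [-0.0033 -0.001  -0.0021] rows>= 0.1 F [0.7 1.1 0.5] grip 80.0
```

```bash
python3 -m inch '[{"tx":0,"ty":2,"tz":0,"wx":0,"wy":0,"wz":0,"jaw":60},{"tx":0,"ty":2,"tz":0,"wx":0,"wy":0,"wz":0,"jaw":40},{"tx":0,"ty":2,"tz":0,"wx":0,"wy":0,"wz":0,"jaw":35},{"tx":0,"ty":2,"tz":0,"wx":0,"wy":0,"wz":0,"jaw":35},{"tx":0,"ty":2,"tz":0,"wx":0,"wy":0,"wz":0,"jaw":35}]' 25; python3 grasp.py 0; python3 -m inch '[{"tx":0,"ty":0,"tz":0,"wx":0,"wy":0,"wz":0,"jaw":35},{"tx":0,"ty":0,"tz":0,"wx":0,"wy":0,"wz":0,"jaw":35}]'; python3 grasp.py 0;
```

```text
t: 4.0
tool_pos: [0.7008, 0.0347, 0.0286]
ee_rot: [-0.631, -0.125, 0.751, -0.151]
ft_force: [0.1, 0.6, 0.5]
grip_width: 0.0447
t=4.00 d mm [-1.5  0.8 -0.4] w [-0.0039 -0.     -0.0019] rows>= 0.0 F [0.1 0.6 0.5] grip 44.7
t: 4.2
tool_pos: [0.7008, 0.0348, 0.0287]
ee_rot: [-0.631, -0.125, 0.751, -0.15]
ft_force: [0.1, -0.3, 0.1]
grip_width: 0.0353
t=4.20 d mm [-1.4  0.9 -0.3] w [-0.0039 -0.0001 -0.0018] rows>= 0.0 F [ 0.1 -0.3  0.1] grip 35.3
```

```bash
python3 -c "
from h import *
cv2.imwrite('pics/w4.png',cv2.convertScaleAbs(manip.camera('wrist')[:,:,::-1],alpha=1.5))
a=manip.camera('scene')[130:280,210:390,::-1];cv2.imwrite('pics/s4.png',cv2.convertScaleAbs(cv2.resize(a,None,fx=4,fy=4),alpha=1.5))"
```

```text
(no output)
```

View pics/w4.png

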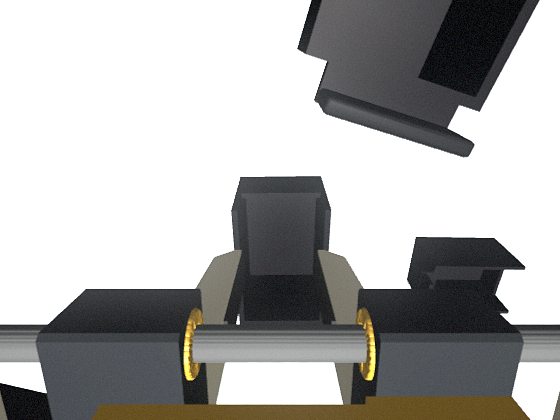

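View pics/s4.png

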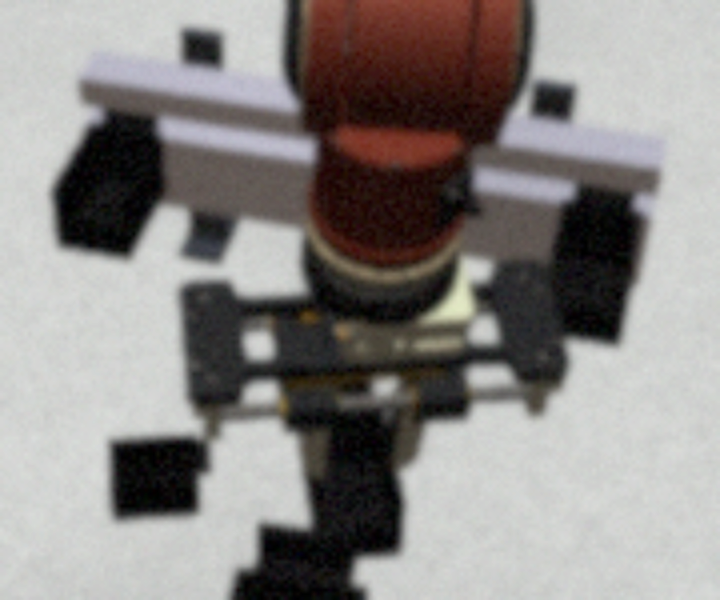

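```bash
python3 -c "
from fit import *
o=manip.get_obs(); m=wristcam(o)
bw=[((232,210),(.036,.024,.046)),((330,210),(.036,-.024,.046)),((240,178),(.036,.024,0)),((321,177),(.036,-.024,0))]
r=least_squares(lambda q:res(m,[*q,0],bw),[.7,.03,.39]);print(r.x,r.fun.round(1))
r4=least_squares(lambda q:res(m,q,bw),[.7,.03,.39,0]);print(r4.x,r4.fun.round(1))
R=Ro.from_quat(o['ee_rot']).as_matrix()
for y in(.024,-.024):
  for x in (0,.017): print(proj(m,o['tool_pos']+R@[x,y,0]))
print(proj(m,railp([.6983,.0328,.397,0],[q[1] for q in bw])))
print(o['tool_pos'],proj(m,railp([.6983,.0328,.397,0],[(-.036,.024,.046),(-.036,-.024,.046)])))
"

```

```text
rail [ 0.5245 -0.0117  0.0282 -0.0188] [ 0.6 -0.1  0.1 -0.3 -0.8  0.5 -0.3 -0.2 -0.1  0.1  0.4  0.1]
rail [ 0.5245 -0.0117  0.0281 -0.0189] [ 0.7 -0.3  0.1 -0.5 -0.8  0.4 -0.3 -0.3 -0.1 -0.1  0.4  0.  -0.6  0.2
  0.4  0.3 -1.2 -0.9 -0.1 -0.3  1.1  0.2]
bottom row pred [[243.66040152 219.76313557]
 [339.63551874 219.25115111]] obs L x=200 row~220.5; R x=370 row 219.3
bin [0.6984 0.0329 0.3976] [-1.1  1.1  0.9  0.5 -0.8  0.3  0.2 -1.2  0.1 -1.2  0.3 -1.4 -0.   1.8
  0.6  0.8]
bin [0.6982 0.0327 0.3967] [-1.   1.2  1.   0.6 -0.6  0.4  0.3 -1.1  0.3 -1.1  0.4 -1.2  0.   1.9
  0.7  1.  -1.3 -0.2 -0.2 -0.7 -0.3 -1.  -1.  -0.7]
[0.6983012  0.03252545 0.39809513] [-1.3  1.   1.3  0.5  0.1 -1.1 -0.1 -0.5]
[ 0.69699348  0.03195579  0.39815249 -0.00330332] [-0.2  0.6  0.2  0.1  0.8 -0.8 -0.8 -0.2]
[[321.71709481 249.66157513]]
[[318.5149855  238.98766737]]
[[236.31817096 249.63886572]]
[[239.57720769 238.9683757 ]]
[[230.26581944 210.74412647]
 [330.83697026 210.33893121]
 [239.70192166 176.72242757]
 [320.56222147 176.39686576]]
[0.70081135 0.03475356 0.02863479] [[238.43052154 324.9050198 ]
 [323.13785291 324.56296594]]
```

Vision puts the bin exactly where expected, and the fingers project at ±24 mm, but the opening reads 35 mm. I'll re-read it and test with a small lift.

```bash
python3 -m inch '[{"tx":0,"ty":0,"tz":0,"wx":0,"wy":0,"wz":0,"jaw":20},{"tx":0,"ty":0,"tz":0,"wx":0,"wy":0,"wz":0,"jaw":20}]' 25; python3 -c "
from h import *
cv2.imwrite('pics/w5.png',cv2.convertScaleAbs(manip.camera('wrist')[170:420,160:400,::-1].repeat(3,0).repeat(3,1)[:600],alpha=2.0,beta=30))
print(manip.get_obs()['grip_width'])"
```

```text
t: 4.5
tool_pos: [0.7008, 0.0345, 0.0285]
ee_rot: [-0.631, -0.125, 0.751, -0.151]
ft_force: [0.1, 0.9, 0.0]
grip_width: 0.0238
0.021274891866798405
```

View pics/w5.png

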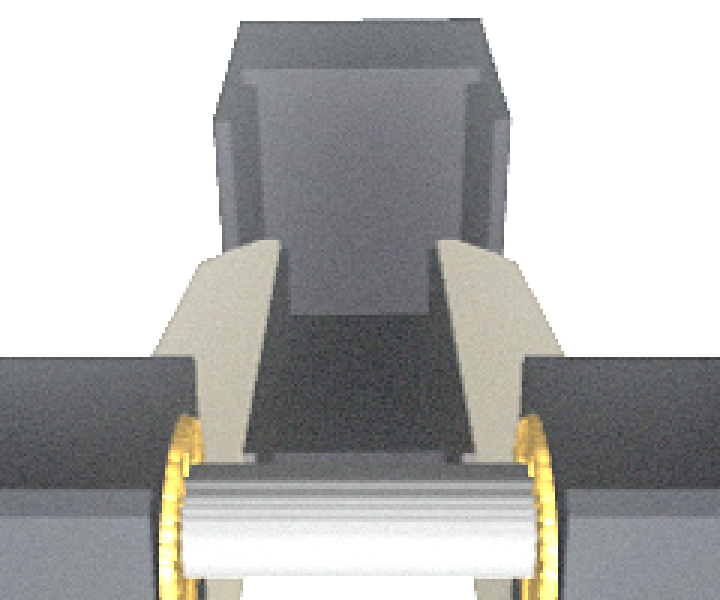

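The fingers closed to 21 mm unhindered, so they are passing above the rim. The visible tips are closer to the camera than the overhang suggests. I'll open up and feel downward in small steps.

```bash
python3 -m inch '[{"tx":-15,"ty":0,"tz":0,"wx":0,"wy":0,"wz":0,"jaw":80},{"tx":-15,"ty":0,"tz":0,"wx":0,"wy":0,"wz":0,"jaw":80},{"tx":-15,"ty":0,"tz":0,"wx":0,"wy":0,"wz":0,"jaw":80},{"tx":-15,"ty":0,"tz":0,"wx":0,"wy":0,"wz":0,"jaw":80},{"tx":-15,"ty":0,"tz":0,"wx":0,"wy":0,"wz":0,"jaw":80}]'; python3 grasp.py 0;  python3 -c "
from h import *
o=manip.get_obs();print(o['grip_width'],o['joint_pos'])
cv2.imwrite('pics/w6.png',cv2.convertScaleAbs(manip.camera('wrist')[:,:,::-1],alpha=1.5))
a=manip.camera('scene')[130:280,210:390,::-1];cv2.imwrite('pics/s6.png',cv2.convertScaleAbs(cv2.resize(a,None,fx=4,fy=4),alpha=2,beta=20))"
```

```text
t: 5.05
tool_pos: [0.7027, 0.0355, 0.0427]
ee_rot: [-0.63, -0.125, 0.752, -0.151]
ft_force: [-0.1, -0.5, 0.2]
grip_width: 0.0567
t=5.05 d mm [12.7  0.8 -0.8] w [-0.0039  0.0013 -0.0017] rows>= 0.3 F [-0.1 -0.5  0.2] grip 56.7
0.05670106500518006 [-0.04039515  0.94947966 -0.14501108  1.19491511  0.17826884  1.17902745
 -1.39562151]
```

View pics/w6.png

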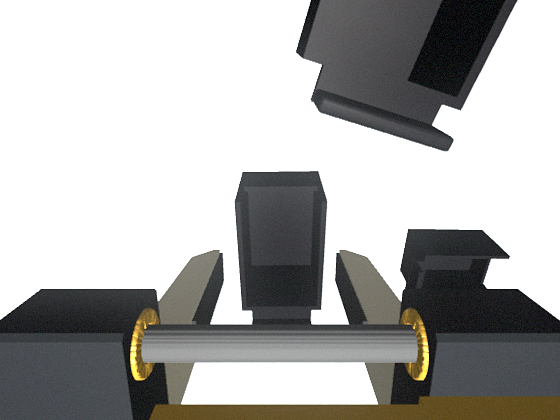

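View pics/s6.png

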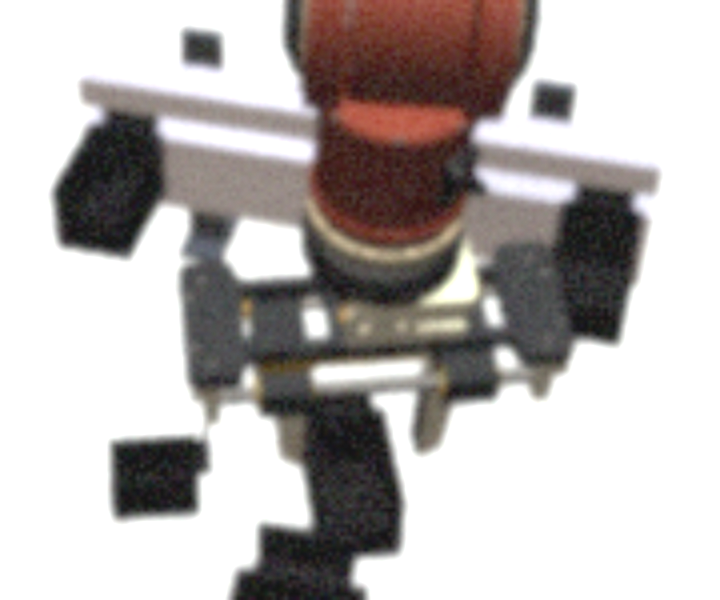

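```bash
python3 -c "
from h import *
o=manip.get_obs();R=Ro.from_quat(o['ee_rot']).as_matrix();s=cam('scene');m=wristcam(o)
for x in(-.04,-.03,-.02,-.01,0,.017):
  for y in (.037,-.037):
    P=o['tool_pos']+R@[x,y,0]; print(x,y,((proj(s,P)[0]-[210,130])*4).round(), 'z %.3f'%P[2], 'wrist', proj(m,o['tool_pos']+R@[x,y-np.sign(y)*.009,-.0075])[0].round())
"
```

```text
-0.04 0.037 [289. 430.] z 0.082 wrist [341. 268.]
-0.04 -0.037 [424. 420.] z 0.082 wrist [216. 268.]
-0.03 0.037 [288. 440.] z 0.072 wrist [338. 259.]
-0.03 -0.037 [422. 430.] z 0.072 wrist [220. 259.]
-0.02 0.037 [288. 450.] z 0.063 wrist [335. 251.]
-0.02 -0.037 [420. 440.] z 0.062 wrist [223. 251.]
-0.01 0.037 [287. 459.] z 0.053 wrist [332. 244.]
-0.01 -0.037 [419. 450.] z 0.053 wrist [226. 244.]
0 0.037 [287. 469.] z 0.043 wrist [329. 237.]
0 -0.037 [417. 459.] z 0.043 wrist [229. 237.]
0.017 0.037 [286. 485.] z 0.026 wrist [326. 227.]
0.017 -0.037 [414. 475.] z 0.026 wrist [233. 227.]
```

Both cameras place the real fingertips about 17 mm behind the reported TCP, not 17 mm ahead. I'll go about 34 mm deeper, checking force on the way.

```bash
python3 -m inch '[{"tx":10,"ty":0.5,"tz":0,"wx":0,"wy":0,"wz":0,"jaw":75},{"tx":20,"ty":0.5,"tz":0,"wx":0,"wy":0,"wz":0,"jaw":75},{"tx":28,"ty":0.5,"tz":0,"wx":0,"wy":0,"wz":0,"jaw":75},{"tx":28,"ty":0.5,"tz":0,"wx":0,"wy":0,"wz":0,"jaw":75}]'; python3 grasp.py -.034
```

```text
t: 5.55
tool_pos: [0.697, 0.0328, 0.0135]
ee_rot: [-0.629, -0.125, 0.753, -0.15]
ft_force: [-0.2, -0.0, -0.2]
grip_width: 0.0747
t=5.55 d mm [16.8  0.5 -1.9] w [-0.0038  0.0044 -0.0009] rows>= 0.3 F [-0.2 -0.  -0.2] grip 74.7
```

```bash
python3 -m inch '[{"tx":6,"ty":0,"tz":0,"wx":0,"wy":0,"wz":0,"jaw":75},{"tx":10,"ty":0,"tz":0,"wx":0,"wy":0,"wz":0,"jaw":75},{"tx":10,"ty":0,"tz":0,"wx":0,"wy":0,"wz":0,"jaw":75}]'; python3 grasp.py -.034;  python3 -c "
from h import *
cv2.imwrite('pics/w7.png',cv2.convertScaleAbs(manip.camera('wrist')[:,:,::-1],alpha=1.5))"
```

```text
t: 5.85
tool_pos: [0.6968, 0.0325, 0.0053]
ee_rot: [-0.63, -0.125, 0.751, -0.151]
ft_force: [-0.7, 0.4, 0.2]
grip_width: 0.0751
t=5.85 d mm [ 8.8  0.3 -0.8] w [-0.0039  0.0012 -0.0017] rows>= 0.2 F [-0.7  0.4  0.2] grip 75.1
```

View pics/w7.png

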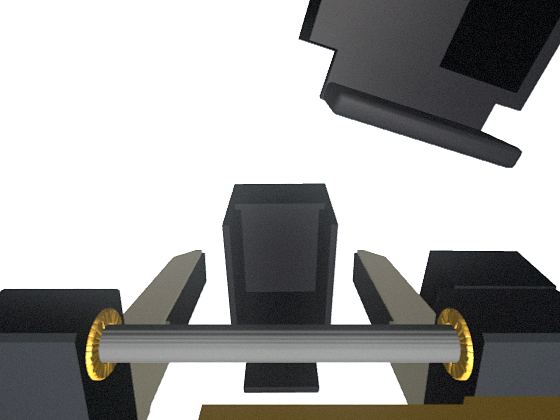

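```bash
python3 -m inch '[{"tx":4,"ty":0,"tz":-1,"wx":0,"wy":0,"wz":0,"jaw":75},{"tx":7,"ty":0,"tz":-1,"wx":0,"wy":0,"wz":0,"jaw":65},{"tx":7,"ty":0,"tz":-1,"wx":0,"wy":0,"wz":0,"jaw":50},{"tx":7,"ty":0,"tz":-1,"wx":0,"wy":0,"wz":0,"jaw":40},{"tx":7,"ty":0,"tz":-1,"wx":0,"wy":0,"wz":0,"jaw":30}]' 25; python3 grasp.py -.034; python3 -m inch '[{"tx":0,"ty":0,"tz":0,"wx":0,"wy":0,"wz":0,"jaw":30},{"tx":0,"ty":0,"tz":0,"wx":0,"wy":0,"wz":0,"jaw":30},{"tx":0,"ty":0,"tz":0,"wx":0,"wy":0,"wz":0,"jaw":30}]'
```

```text
t: 6.4
tool_pos: [0.6973, 0.0324, -0.001]
ee_rot: [-0.631, -0.125, 0.751, -0.151]
ft_force: [0.2, 0.5, 0.8]
grip_width: 0.048
t=6.40 d mm [2.6 0.  0.7] w [-0.0041 -0.0002 -0.0021] rows>= 0.1 F [0.2 0.5 0.8] grip 48.0
t: 6.7
tool_pos: [0.6973, 0.0324, -0.001]
ee_rot: [-0.631, -0.125, 0.751, -0.151]
ft_force: [0.3, -1.0, 0.3]
grip_width: 0.0481
```

Gripped at 48.0 mm. I'll save the grasp transform and lift.

```bash
cat > tg.py <<'E'
from h import *
import pickle,sys
RX=np.array([.5245,-.0117,.111]); RY=.028
def binpose(hx,hz,th,y=0,yaw=0):
    Rr=Ro.from_euler('z',RY+yaw).as_matrix(); th=np.radians(th)
    Rb=Rr@Ro.from_euler('y',-th).as_matrix()
    H=RX+Ro.from_euler('z',RY).as_matrix()@np.array([hx,y,hz])
    return H-Rb@np.array([-.036,0,.042]),Rb
def target(*a,**k):
    p,Rb=binpose(*a,**k); TB=pickle.load(open('tb.pkl','rb')) # tool in bin
    return p+Rb@TB[:3,3],Rb@TB[:3,:3]
def now(o=None):
    o=o or manip.get_obs(); TB=pickle.load(open('tb.pkl','rb')); T=np.eye(4);T[:3,:3]=Ro.from_quat(o['ee_rot']).as_matrix();T[:3,3]=o['tool_pos']
    B=T@np.linalg.inv(TB); Rr=Ro.from_euler('z',RY).as_matrix()
    h=Rr.T@((B@[-.036,0,.042,1])[:3]-RX); L=Rr.T@((B@[-.044,0,.062,1])[:3]-RX); bx=Rr.T@B[:3,0]
    print("hook rel slot mm",(h*1000).round(1),"lip",(L*1000).round(1),"tilt %.1f yaw %.1f roll %.1f"%(np.degrees(np.arcsin(bx[2])),np.degrees(np.arctan2(bx[1],bx[0])),np.degrees(np.arcsin((Rr.T@B[:3,1])[2]))),"F",(Rr.T@o['ft_force']).round(1),"t %.2f"%o['t'])
if __name__=="__main__":
    now()
    if len(sys.argv)>1:
        hx,hz,th=map(float,sys.argv[1:4]); y=float(sys.argv[4])/1000 if len(sys.argv)>4 else 0
        p,R=target(hx/1000,hz/1000,th,y); togo(p,R)
E
python3 - <<'E'
from h import *
import pickle
o=manip.get_obs(); B=np.eye(4);B[:3,:3]=Ro.from_euler('z',.397).as_matrix();B[:3,3]=[.6983,.0328,0]
T=np.eye(4);T[:3,:3]=Ro.from_quat(o['ee_rot']).as_matrix();T[:3,3]=o['tool_pos']
TB=np.linalg.inv(B)@T; print(TB.round(4)); pickle.dump(TB,open('tb.pkl','wb'))
E
python3 tg.py 120 100 0
```

```text
[[-1.733e-01 -3.600e-03 -9.849e-01 -1.100e-03]
 [-2.200e-03 -1.000e+00  4.000e-03  1.000e-04]
 [-9.849e-01  2.800e-03  1.733e-01 -1.000e-03]
 [ 0.000e+00  0.000e+00  0.000e+00  1.000e+00]]
hook rel slot mm [141.4  26.6 -69. ] lip [133.9  23.7 -49. ] tilt 0.0 yaw 21.1 roll 0.0 F [ 0.3 -1.   0.3] t 6.70
t=6.70 d mm [-160.8   30.3   60.6] w [ 0.3634 -0.001  -0.0639] rows>= 3.5 F [ 0.3 -1.   0.3] grip 48.1
```

```bash
python3 -m inch '[{"tx":-20,"ty":0,"tz":0,"wx":0,"wy":0,"wz":0,"jaw":30},{"tx":-50,"ty":0,"tz":9,"wx":0,"wy":0,"wz":0,"jaw":30},{"tx":-90,"ty":0,"tz":16,"wx":0,"wy":0,"wz":0,"jaw":30},{"tx":-130,"ty":0,"tz":23,"wx":0,"wy":0,"wz":0,"jaw":30},{"tx":-150,"ty":0,"tz":26,"wx":0,"wy":0,"wz":0,"jaw":30}]'; python3 tg.py 70 20 42
```

```text
t: 7.2
tool_pos: [0.6991, 0.0333, 0.1555]
ee_rot: [-0.633, -0.124, 0.749, -0.151]
ft_force: [0.6, -0.6, -0.5]
grip_width: 0.0478
hook rel slot mm [143.   27.5  87.3] lip [135.4  24.6 107.2] tilt 0.3 yaw 21.1 roll -0.1 F [ 0.5 -0.6 -0.5] t 7.20
t=7.20 d mm [43.1 19.  55.6] w [0.3716 0.7179 0.0689] rows>= 5.4 F [ 0.6 -0.6 -0.5] grip 47.8
```

```bash
python3 -m inch '[{"tx":0,"ty":4,"tz":10,"wx":0.06,"wy":0.12,"wz":0.01,"jaw":30},{"tx":5,"ty":8,"tz":20,"wx":0.12,"wy":0.24,"wz":0.02,"jaw":30},{"tx":15,"ty":11,"tz":30,"wx":0.18,"wy":0.36,"wz":0.035,"jaw":30},{"tx":25,"ty":14,"tz":40,"wx":0.25,"wy":0.48,"wz":0.045,"jaw":30},{"tx":35,"ty":17,"tz":50,"wx":0.31,"wy":0.6,"wz":0.057,"jaw":30}]';  python3 tg.py 70 20 42
```

```text
t: 7.7
tool_pos: [0.6546, -0.0034, 0.127]
ee_rot: [0.836, 0.033, -0.547, 0.035]
ft_force: [0.6, -0.4, -2.8]
grip_width: 0.0477
hook rel slot mm [77.5  1.3 32.6] lip [59.9  0.3 44.9] tilt 33.5 yaw 4.9 roll -1.3 F [ 0.6 -0.4 -2.8] t 7.70
t=7.70 d mm [2.  4.1 7.2] w [0.0731 0.148  0.0125] rows>= 1.1 F [ 0.6 -0.4 -2.8] grip 47.7
```

```bash
python3 -m inch '[{"tx":1,"ty":2,"tz":4,"wx":0.04,"wy":0.08,"wz":0.006,"jaw":30},{"tx":2,"ty":4,"tz":7,"wx":0.073,"wy":0.148,"wz":0.0125,"jaw":30},{"tx":2,"ty":4,"tz":7,"wx":0.073,"wy":0.148,"wz":0.0125,"jaw":30},{"tx":2,"ty":4,"tz":7,"wx":0.073,"wy":0.148,"wz":0.0125,"jaw":30}]';  python3 tg.py 70 20 42; python3 -c "
from h import *
import pickle
o=manip.get_obs(); im=manip.camera('wrist');pickle.dump((wristcam(o),im),open('w8.pkl','wb'))
cv2.imwrite('pics/w8.png',cv2.convertScaleAbs(im[:,:,::-1],alpha=1.7,beta=10))
a=manip.camera('scene')[110:260,210:390,::-1];cv2.imwrite('pics/s8.png',cv2.convertScaleAbs(cv2.resize(a,None,fx=4,fy=4),alpha=2,beta=20))"
```

```text
t: 8.1
tool_pos: [0.6512, -0.0071, 0.125]
ee_rot: [0.871, 0.012, -0.491, 0.007]
ft_force: [-0.1, -0.5, -0.8]
grip_width: 0.0481
hook rel slot mm [72.2  0.8 23.4] lip [53.   0.8 33.2] tilt 41.1 yaw 0.3 roll -0.1 F [-0.1 -0.5 -0.8] t 8.10
t=8.10 d mm [1.2 1.  3.1] w [0.0037 0.0149 0.0012] rows>= 0.1 F [-0.1 -0.5 -0.8] grip 48.1
```

View pics/w8.png

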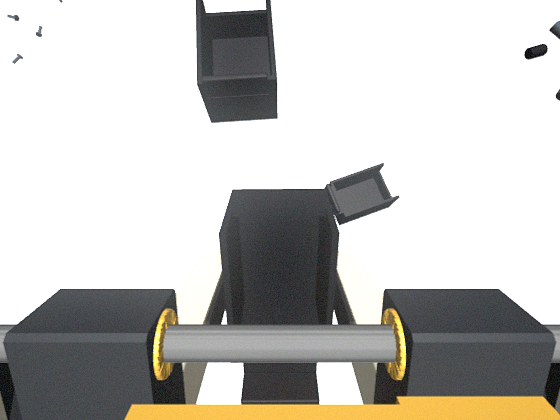

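View pics/s8.png

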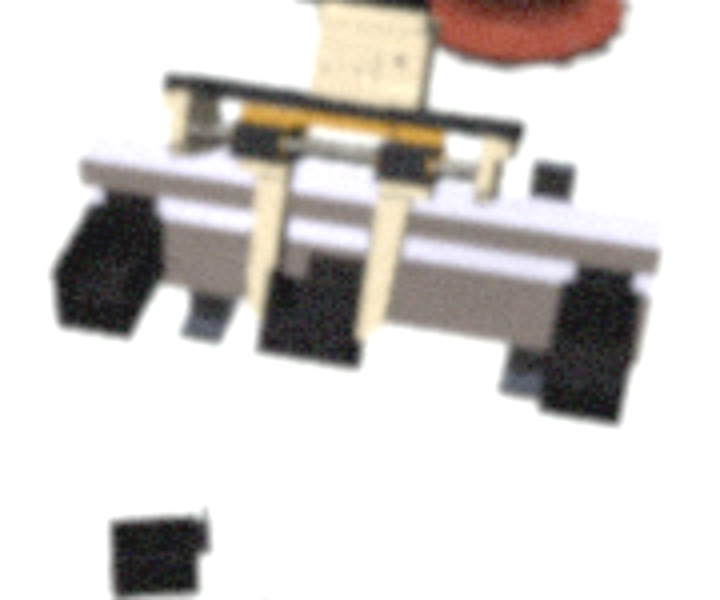

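```bash
python3 -c "
from h import *
import pickle
m,im=pickle.load(open('w8.pkl','rb'))
TB=pickle.load(open('tb.pkl','rb')); BT=np.linalg.inv(TB); C=np.linalg.inv(m['tool_from_camera'])
for P in [(.036,.024,0),(.036,-.024,0),(.036,.024,.046),(.036,-.024,.046),(-.036,.024,.046),(-.036,-.024,.046),(-.046,.018,.062),(-.046,-.018,.062),(-.046,.018,.042)]:
    c=C@(BT@[*P,1]); print(P,(m['fx']*c[0]/c[2]+m['cx']).round(1),(m['fy']*c[1]/c[2]+m['cy']).round(1))
c=cv2.resize(im[170:420,200:360,::-1],None,fx=2.4*1.5,fy=2.4,interpolation=cv2.INTER_CUBIC);cv2.imwrite('pics/w8c.png',cv2.convertScaleAbs(c,alpha=3,beta=10))
"
```

```text
(0.036, 0.024, 0) 231.5 189.7
(0.036, -0.024, 0) 324.6 189.3
(0.036, 0.024, 0.046) 217.9 234.2
(0.036, -0.024, 0.046) 338.2 233.6
(-0.036, 0.024, 0.046) 229.7 362.4
(-0.036, -0.024, 0.046) 327.9 361.9
(-0.046, 0.018, 0.062) 239.9 406.3
(-0.046, -0.018, 0.062) 318.1 405.9
(-0.046, 0.018, 0.042) 243.6 369.8
```

View pics/w8c.png

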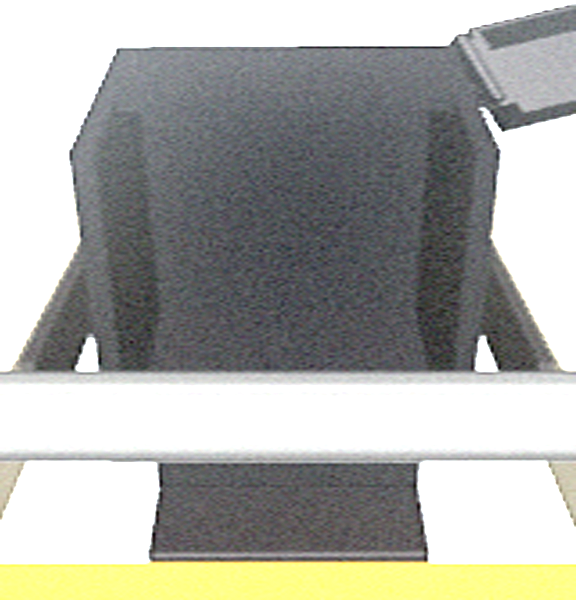

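```bash
sed -e 's/TH=np.arange(0,51,2.)/TH=np.arange(0,45,2.)/' -e 's/,19);/,21);/' path.py > path2.py; python3 path2.py
```

```text
True
28.0 0.0 42.0 10.63
27.0 0.0 42.0 9.96
26.0 0.0 42.0 9.3
25.0 0.0 42.0 8.58
24.0 1.0 42.0 7.21
23.0 1.0 42.0 6.54
22.0 1.0 42.0 5.88
21.0 1.0 42.0 5.22
20.0 1.0 42.0 4.68
19.0 1.0 42.0 4.31
18.0 1.0 42.0 4.06
17.0 1.0 42.0 3.32
16.0 2.0 42.0 3.15
15.0 2.0 42.0 2.53
14.0 3.0 42.0 2.31
13.0 4.0 42.0 2.17
12.0 5.0 42.0 2.22
11.0 6.0 42.0 2.19
10.0 7.0 42.0 2.17
9.0 8.0 42.0 2.04
8.0 9.0 42.0 2.38
7.0 9.0 40.0 2.57
6.0 9.0 38.0 2.84
5.0 9.0 36.0 3.12
4.0 9.0 34.0 3.41
4.0 9.0 32.0 3.7
3.0 9.0 30.0 3.56
3.0 9.0 28.0 3.61
3.0 9.0 26.0 3.63
2.0 8.0 24.0 3.93
2.0 8.0 22.0 4.17
2.0 8.0 20.0 4.04
2.0 7.0 18.0 3.91
2.0 7.0 16.0 3.67
2.0 6.0 14.0 3.41
2.0 6.0 12.0 3.19
2.0 5.0 10.0 2.87
2.0 4.0 8.0 2.56
2.0 4.0 6.0 2.33
2.0 3.0 4.0 1.95
2.0 2.0 2.0 1.5
1.0 1.0 0.0 1.0
```

```bash
python3 tg.py 30 1 46
```

```text
hook rel slot mm [73.   0.9 23.7] lip [53.8  0.8 33.5] tilt 41.2 yaw 0.3 roll -0.1 F [-0.1 -0.2 -0.7] t 8.20
t=8.20 d mm [-6.5  1.1 45.7] w [0.0042 0.0835 0.0012] rows>= 0.9 F [-0.1 -0.2 -0.7] grip 47.6
```

```bash
python3 -m inch '[{"tx":-3,"ty":0,"tz":15,"wx":0.002,"wy":0.04,"wz":0,"jaw":30},{"tx":-6,"ty":1,"tz":30,"wx":0.004,"wy":0.083,"wz":0.001,"jaw":30},{"tx":-6.5,"ty":1,"tz":45.7,"wx":0.004,"wy":0.083,"wz":0.001,"jaw":30},{"tx":-6.5,"ty":1,"tz":45.7,"wx":0.004,"wy":0.083,"wz":0.001,"jaw":30},{"tx":-6.5,"ty":1,"tz":45.7,"wx":0.004,"wy":0.083,"wz":0.001,"jaw":30}]';  python3 tg.py 22 1 46;python3 -c "
from h import *
a=manip.camera('scene')[110:260,210:390,::-1];cv2.imwrite('pics/s9.png',cv2.convertScaleAbs(cv2.resize(a,None,fx=4,fy=4),alpha=1.6,beta=20))"
```

```text
t: 8.7
tool_pos: [0.6272, -0.0117, 0.1449]
ee_rot: [0.875, 0.014, -0.484, 0.007]
ft_force: [-0.3, -0.2, -1.1]
grip_width: 0.0479
hook rel slot mm [47.9 -3.3 42.4] lip [28.6 -3.4 51.9] tilt 42.0 yaw 0.3 roll 0.1 F [-0.3 -0.2 -1.1] t 8.70
t=8.70 d mm [18.4 -2.9 41.6] w [0.0049 0.0691 0.0047] rows>= 0.9 F [-0.3 -0.2 -1.1] grip 47.9
```

View pics/s9.png

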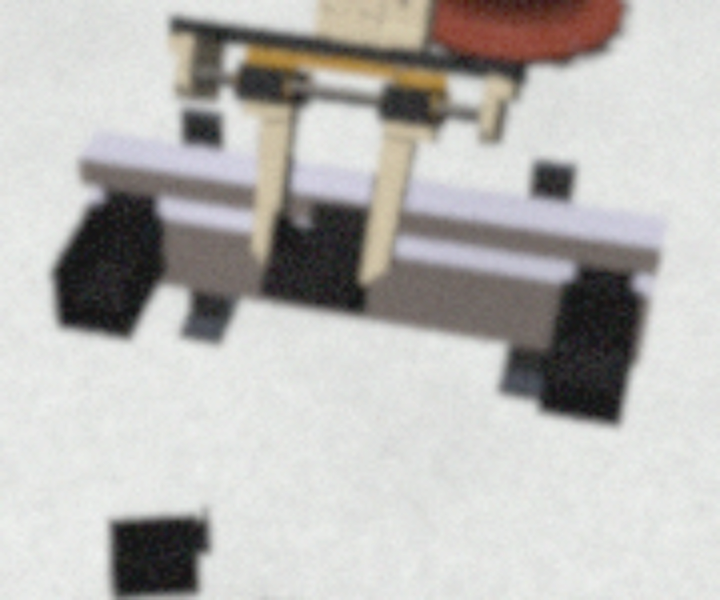

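```bash
python3 -c "
from h import *
o=manip.get_obs();print(o['joint_pos'].round(3),o['tool_pos'])"
```

```text
[ 0.032  0.469 -0.057  2.11   1.296  0.015 -2.835] [ 0.62661803 -0.01185916  0.14504873]
```

The wrist has hit its range: j6 is near 0 and j7 is at its limit. With this grasp the tool can't tilt further back. I'll back off, set the bin down in a free spot and regrasp with the tool leaning about 30° towards the front, so that the tilted pose stays inside the joint ranges.

```bash
python3 tg.py 90 50 30
```

```text
hook rel slot mm [47.4 -3.8 42.6] lip [28.  -4.1 52.1] tilt 42.0 yaw 1.0 roll -0.2 F [-0.9 -0.7 -0.5] t 8.75
t=8.75 d mm [ 24.3  -2.7 -31.6] w [ 0.0144 -0.21    0.0039] rows>= 1.4 F [-0.9 -0.7 -0.5] grip 47.5
```

```bash
python3 -m inch '[{"tx":2,"ty":0,"tz":-10,"wx":0.0,"wy":-0.02,"wz":0,"jaw":30},{"tx":6,"ty":-1,"tz":-18,"wx":0.005,"wy":-0.06,"wz":0,"jaw":30},{"tx":12,"ty":-2,"tz":-24,"wx":0.01,"wy":-0.11,"wz":0,"jaw":30},{"tx":18,"ty":-2,"tz":-28,"wx":0.01,"wy":-0.16,"wz":0,"jaw":30},{"tx":24,"ty":-3,"tz":-32,"wx":0.014,"wy":-0.21,"wz":0.004,"jaw":30}]'; python3 tg.py 140 50 10 60;  python3 -c "
from h import *
o=manip.get_obs();print(o['joint_pos'].round(3),o['tool_pos'])"
```

```text
t: 9.25
tool_pos: [0.6672, -0.0084, 0.141]
ee_rot: [0.818, 0.006, -0.575, -0.002]
ft_force: [0.3, -0.7, -2.1]
grip_width: 0.0481
hook rel slot mm [91.1 -0.2 50. ] lip [74.2 -0.  63.3] tilt 29.8 yaw -1.3 roll 0.6 F [ 0.3 -0.7 -2.1] t 9.25
t=9.25 d mm [ 28.7 -61.4 -29.9] w [-0.0184 -0.3451  0.0093] rows>= 2.3 F [ 0.3 -0.7 -2.1] grip 48.1
[ 0.434  0.653 -0.723  1.79   0.816  0.617 -2.299] [ 0.66719989 -0.00841445  0.14098758]
```

```bash
python3 tg.py 122 -20 0 158
```

```text
hook rel slot mm [91.1 -0.2 50. ] lip [74.2 -0.  63.3] tilt 29.8 yaw -1.3 roll 0.6 F [ 0.3 -0.7 -2.1] t 9.25
t=9.25 d mm [  92.7 -158.1   21.7] w [-0.0181 -0.5196  0.0116] rows>= 3.7 F [ 0.3 -0.7 -2.1] grip 48.1
```

```bash
python3 -m inch '[{"tx":8,"ty":-25,"tz":-20,"wx":-0.003,"wy":-0.1,"wz":0.002,"jaw":30},{"tx":20,"ty":-60,"tz":-25,"wx":-0.007,"wy":-0.22,"wz":0.005,"jaw":30},{"tx":40,"ty":-100,"tz":-15,"wx":-0.01,"wy":-0.34,"wz":0.008,"jaw":30},{"tx":65,"ty":-135,"tz":2,"wx":-0.015,"wy":-0.45,"wz":0.01,"jaw":30},{"tx":92,"ty":-158,"tz":21,"wx":-0.018,"wy":-0.52,"wz":0.012,"jaw":30}]'; python3 tg.py 122 -60 0 158
```

```text
t: 9.75
tool_pos: [0.6774, 0.1566, 0.0481]
ee_rot: [-0.643, -0.009, 0.766, -0.011]
ft_force: [0.3, -0.1, -2.1]
grip_width: 0.0476
hook rel slot mm [122.6 163.6 -20. ] lip [114.6 163.6   0. ] tilt 0.0 yaw 0.3 roll 0.2 F [ 0.3 -0.1 -2.1] t 9.75
t=9.75 d mm [39.6  5.9 -6.3] w [ 0.0051 -0.0005  0.0018] rows>= 0.8 F [ 0.3 -0.1 -2.1] grip 47.6
```

Lower to just above the bench, then feel down.

```bash
python3 -m inch '[{"tx":20,"ty":5,"tz":-3,"wx":0.005,"wy":0,"wz":0,"jaw":30},{"tx":40,"ty":5,"tz":-6,"wx":0.005,"wy":0,"wz":0,"jaw":30},{"tx":46,"ty":5,"tz":-7,"wx":0.005,"wy":0,"wz":0,"jaw":30},{"tx":46,"ty":5,"tz":-7,"wx":0.005,"wy":0,"wz":0,"jaw":30}]'; python3 tg.py 122 -69 0 158
```

```text
t: 10.15
tool_pos: [0.6759, 0.1461, 0.0016]
ee_rot: [-0.643, -0.005, 0.765, -0.011]
ft_force: [-0.0, -0.5, -2.2]
grip_width: 0.0481
hook rel slot mm [120.8 153.6 -66.5] lip [112.8 153.7 -46.5] tilt 0.1 yaw -0.1 roll -0.2 F [-0.  -0.5 -2.2] t 10.15
t=10.15 d mm [ 2.3 -4.6 -1.6] w [-0.0022 -0.0014 -0.0031] rows>= 0.1 F [-0.  -0.5 -2.2] grip 48.1
```

```bash
python3 -m inch '[{"tx":2,"ty":0,"tz":0,"wx":0,"wy":0,"wz":0,"jaw":30},{"tx":3,"ty":0,"tz":0,"wx":0,"wy":0,"wz":0,"jaw":30},{"tx":3,"ty":0,"tz":0,"wx":0,"wy":0,"wz":0,"jaw":30}]'; python3 tg.py;python3 -m inch '[{"tx":0,"ty":0,"tz":0,"wx":0,"wy":0,"wz":0,"jaw":75},{"tx":0,"ty":0,"tz":0,"wx":0,"wy":0,"wz":0,"jaw":75},{"tx":0,"ty":0,"tz":0,"wx":0,"wy":0,"wz":0,"jaw":75},{"tx":0,"ty":0,"tz":0,"wx":0,"wy":0,"wz":0,"jaw":75}]'; python3 tg.py
```

```text
t: 10.45
tool_pos: [0.6764, 0.1461, 0.0003]
ee_rot: [-0.645, -0.005, 0.764, -0.011]
ft_force: [0.4, 0.2, -1.1]
grip_width: 0.0479
hook rel slot mm [121.1 153.6 -67.9] lip [113.  153.7 -47.9] tilt 0.3 yaw -0.1 roll -0.2 F [ 0.4  0.2 -1.1] t 10.45
t: 10.85
tool_pos: [0.6761, 0.1461, -0.0003]
ee_rot: [-0.644, -0.005, 0.765, -0.011]
ft_force: [0.1, 0.8, -1.0]
grip_width: 0.0732
hook rel slot mm [120.9 153.6 -68.5] lip [112.8 153.7 -48.5] tilt 0.2 yaw -0.0 roll -0.2 F [ 0.1  0.8 -1. ] t 10.85
```

```bash
cat > regrasp.py <<'E'
from tg import *
yaw=RY-0.001
Rr=Ro.from_euler('z',RY).as_matrix(); H=RX+Rr@np.array([.1211,.1536,0]); H[2]=.042
Rb=Ro.from_euler('z',yaw).as_matrix(); bp=H-Rb@np.array([-.036,0,.042]); 
beta=32; R=Rt(beta,yaw); G=bp+Rb@np.array([.005,0,.033])+.036*R[:,0]
if __name__=="__main__":
    print(bp); togo(G,R)
E
python3 regrasp.py
```

```text
[0.67723917 0.14620203 0.        ]
t=10.85 d mm [-0.6 -0.  13.2] w [-0.0056 -0.3884 -0.0055] rows>= 2.6 F [ 0.1  0.8 -1. ] grip 73.2
```

```bash
python3 -m inch '[{"tx":-1,"ty":0,"tz":4.5,"wx":-0.002,"wy":-0.13,"wz":-0.002,"jaw":75},{"tx":-1,"ty":0,"tz":9,"wx":-0.004,"wy":-0.26,"wz":-0.004,"jaw":75},{"tx":-0.6,"ty":0,"tz":13.2,"wx":-0.006,"wy":-0.388,"wz":-0.006,"jaw":75},{"tx":-0.6,"ty":0,"tz":13.2,"wx":-0.006,"wy":-0.388,"wz":-0.006,"jaw":75},{"tx":-0.6,"ty":0,"tz":13.2,"wx":-0.006,"wy":-0.388,"wz":-0.006,"jaw":75}]'; python3 regrasp.py; python3 -c "
from h import *
cv2.imwrite('pics/w10.png',cv2.convertScaleAbs(manip.camera('wrist')[:,:,::-1],alpha=1.5))
print(manip.get_obs()['joint_pos'].round(2))"
```

```text
t: 11.35
tool_pos: [0.6626, 0.1464, 0.0007]
ee_rot: [-0.485, -0.007, 0.875, -0.012]
ft_force: [0.4, -0.1, 0.3]
grip_width: 0.075
[0.67723917 0.14620203 0.        ]
t=11.35 d mm [-1.8  0.6  0.4] w [0.0011 0.0001 0.0003] rows>= 0.0 F [ 0.4 -0.1  0.3] grip 75.0
[-0.    1.29 -0.72  0.77  0.48  1.76 -2.03]
```

View pics/w10.png

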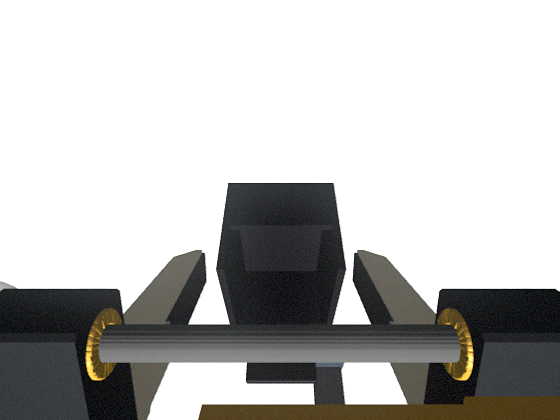

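```bash
python3 -m inch '[{"tx":-1.5,"ty":0.5,"tz":0,"wx":0,"wy":0,"wz":0,"jaw":60},{"tx":-1.5,"ty":0.5,"tz":0,"wx":0,"wy":0,"wz":0,"jaw":40},{"tx":-1.5,"ty":0.5,"tz":0,"wx":0,"wy":0,"wz":0,"jaw":30},{"tx":-1.5,"ty":0.5,"tz":0,"wx":0,"wy":0,"wz":0,"jaw":30},{"tx":-1.5,"ty":0.5,"tz":0,"wx":0,"wy":0,"wz":0,"jaw":30}]' 30; python3 -m inch '[{"tx":0,"ty":0,"tz":0,"wx":0,"wy":0,"wz":0,"jaw":30},{"tx":0,"ty":0,"tz":0,"wx":0,"wy":0,"wz":0,"jaw":30}]'; python3 - <<'E'
from regrasp import *
o=manip.get_obs(); im=manip.camera('wrist'); m=wristcam(o)
pickle.dump((m,im),open('w11.pkl','wb'))
B=np.eye(4);B[:3,:3]=Rb;B[:3,3]=bp
T=np.eye(4);T[:3,:3]=Ro.from_quat(o['ee_rot']).as_matrix();T[:3,3]=o['tool_pos']
TB=np.linalg.inv(B)@T; print(TB.round(4)); pickle.dump(TB,open('tb.pkl','wb'))
for P in [(.036,.024,0),(.036,-.024,0),(.036,.024,.046),(.036,-.024,.046),(-.046,.018,.062),(-.046,-.018,.062)]:
    print(P,proj(m,(B@[*P,1])[:3]).round(1))
c=cv2.resize(im[170:420,190:370,::-1],None,fx=4,fy=2.4,interpolation=cv2.INTER_CUBIC);cv2.imwrite('pics/w11.png',cv2.convertScaleAbs(c,alpha=3,beta=10))
E
```

```text
t: 11.9
tool_pos: [0.6641, 0.1452, 0.0046]
ee_rot: [-0.485, -0.007, 0.874, -0.012]
ft_force: [-0.4, 0.2, 2.5]
grip_width: 0.048
t: 12.1
tool_pos: [0.6641, 0.1452, 0.0047]
ee_rot: [-0.485, -0.007, 0.874, -0.012]
ft_force: [0.1, -0.1, 4.3]
grip_width: 0.0475
[[-5.296e-01  1.000e-04 -8.482e-01 -1.320e-02]
 [ 6.000e-04 -1.000e+00 -4.000e-04 -6.000e-04]
 [-8.482e-01 -7.000e-04  5.296e-01  4.700e-03]
 [ 0.000e+00  0.000e+00  0.000e+00  1.000e+00]]
(0.036, 0.024, 0) [[225.4 180.3]]
(0.036, -0.024, 0) [[328.2 180.3]]
(0.036, 0.024, 0.046) [[213.  263.2]]
(0.036, -0.024, 0.046) [[339.2 263.3]]
(-0.046, 0.018, 0.062) [[242.5 376.6]]
(-0.046, -0.018, 0.062) [[311.3 376.7]]
```

View pics/w11.png

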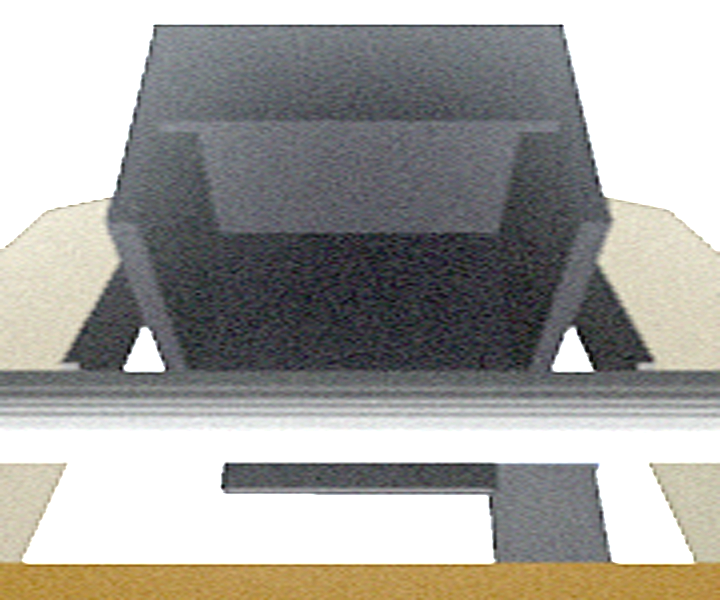

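```bash
python3 -c "
import pickle
TB=pickle.load(open('tb.pkl','rb'));TB[1,3]=0;pickle.dump(TB,open('tb.pkl','wb'))"; python3 tg.py 122 20 0 154
```

```text
hook rel slot mm [121.1 153.  -69. ] lip [113.1 153.  -49. ] tilt -0.0 yaw -0.1 roll -0.0 F [ 0.4 -1.4  5.6] t 12.15
t=12.15 d mm [-76.   -1.1  46.4] w [-0.0009  0.      0.0005] rows>= 1.8 F [ 0.4 -1.4  5.6] grip 47.8
```

```bash
python3 -m inch '[{"tx":-15,"ty":0,"tz":9,"wx":0,"wy":0,"wz":0,"jaw":30},{"tx":-38,"ty":0,"tz":23,"wx":0,"wy":0,"wz":0,"jaw":30},{"tx":-65,"ty":0,"tz":40,"wx":0,"wy":0,"wz":0,"jaw":30},{"tx":-95,"ty":0,"tz":58,"wx":0,"wy":0,"wz":0,"jaw":30}]'; python3 tg.py 80 20 38; python3 -c "
from h import *
print(manip.get_obs()['joint_pos'].round(2))"
```

```text
t: 12.55
tool_pos: [0.6647, 0.145, 0.1152]
ee_rot: [-0.484, -0.007, 0.875, -0.012]
ft_force: [0.6, -0.0, -0.8]
grip_width: 0.0478
hook rel slot mm [121.8 152.7  41.6] lip [113.8 152.8  61.6] tilt -0.1 yaw -0.0 roll -0.0 F [ 0.6 -0.  -0.8] t 12.55
t=12.55 d mm [ 12.2 152.7  20.1] w [-1.200e-03  6.646e-01 -3.000e-04] rows>= 4.4 F [ 0.6 -0.  -0.8] grip 47.8
[-0.02  1.19 -0.72  0.68  0.43  1.93 -2.02]
```

```bash
python3 -m inch '[{"tx":2,"ty":35,"tz":0,"wx":0,"wy":0.13,"wz":0,"jaw":30},{"tx":4,"ty":70,"tz":2,"wx":0,"wy":0.26,"wz":0,"jaw":30},{"tx":6,"ty":100,"tz":6,"wx":0,"wy":0.4,"wz":0,"jaw":30},{"tx":9,"ty":130,"tz":12,"wx":0,"wy":0.53,"wz":0,"jaw":30},{"tx":12,"ty":153,"tz":20,"wx":0,"wy":0.665,"wz":0,"jaw":30}]'; python3 tg.py 40 2 44; python3 -c "
from h import *
print(manip.get_obs()['joint_pos'].round(2))"
```

```text
t: 13.05
tool_pos: [0.6461, -0.0114, 0.1161]
ee_rot: [0.746, 0.009, -0.666, 0.008]
ft_force: [1.9, -1.3, -1.6]
grip_width: 0.0478
hook rel slot mm [80.4 -2.9 20.2] lip [61.7 -2.8 30.8] tilt 38.5 yaw -0.2 roll -0.1 F [ 1.9 -1.4 -1.6] t 13.05
t=13.05 d mm [ 9.6 -3.  40.5] w [-0.0038  0.0966 -0.002 ] rows>= 0.8 F [ 1.9 -1.3 -1.6] grip 47.8
[ 0.42  0.75 -0.76  1.64  0.67  0.9  -2.13]
```

```bash
python3 -m inch '[{"tx":2,"ty":-1,"tz":10,"wx":0,"wy":0.04,"wz":0,"jaw":30},{"tx":5,"ty":-2,"tz":22,"wx":-0.002,"wy":0.09,"wz":-0.001,"jaw":30},{"tx":8,"ty":-3,"tz":33,"wx":-0.004,"wy":0.1,"wz":-0.002,"jaw":30},{"tx":9.6,"ty":-3,"tz":40,"wx":-0.004,"wy":0.1,"wz":-0.002,"jaw":30},{"tx":9.6,"ty":-3,"tz":40,"wx":-0.004,"wy":0.1,"wz":-0.002,"jaw":30}]'; python3 tg.py 26 1 45; python3 -c "
from h import *
print(manip.get_obs()['joint_pos'].round(2))
a=manip.camera('scene')[110:260,210:390,::-1];cv2.imwrite('pics/s12.png',cv2.convertScaleAbs(cv2.resize(a,None,fx=4,fy=4),alpha=1.6,beta=20))"
```

```text
t: 13.55
tool_pos: [0.6062, -0.0067, 0.1013]
ee_rot: [0.776, 0.013, -0.631, 0.01]
ft_force: [0.2, -0.9, -2.3]
grip_width: 0.0479
hook rel slot mm [39.5  2.6  1.5] lip [19.9  2.5 10.4] tilt 43.7 yaw 0.2 roll 0.0 F [ 0.1 -0.9 -2.3] t 13.55
t=13.55 d mm [-3.2  2.7 12.9] w [0.0029 0.0221 0.001 ] rows>= 0.3 F [ 0.2 -0.9 -2.3] grip 47.9
[ 0.43  0.67 -0.72  1.86  0.76  0.67 -2.26]
```

View pics/s12.png

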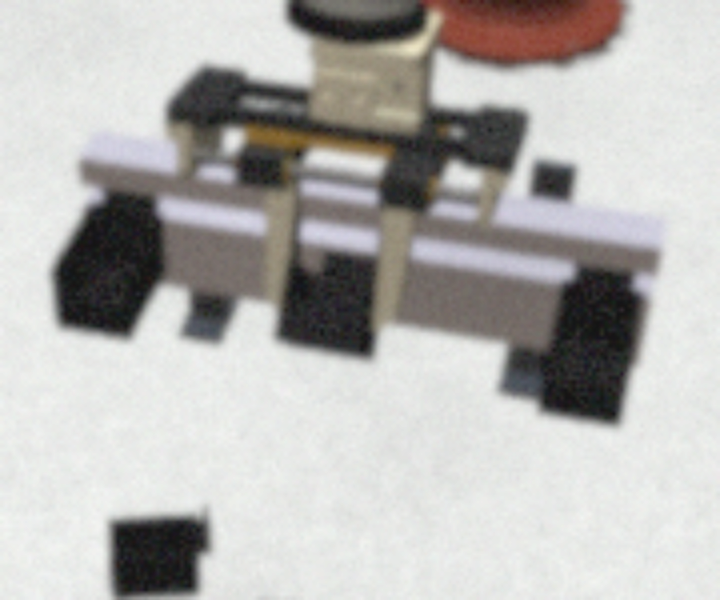

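```bash
python3 -m inch '[{"tx":-1,"ty":1,"tz":5,"wx":0.003,"wy":0.02,"wz":0.001,"jaw":30},{"tx":-3,"ty":2,"tz":10,"wx":0.003,"wy":0.025,"wz":0.001,"jaw":30},{"tx":-4,"ty":2.5,"tz":16,"wx":0.003,"wy":0.025,"wz":0.001,"jaw":30},{"tx":-4,"ty":2.5,"tz":16,"wx":0.003,"wy":0.025,"wz":0.001,"jaw":30}]'; python3 tg.py 16 3 46; python3 - <<'E'
from path import clr
import numpy as np
for th in (45,47):
  for x in (20,18,16,14,12,10,8): 
    c=[(round(clr(x,z,np.radians(th)),1)) for z in range(-1,12)]; print(th,x,int(np.argmax(c))-1,max(c))
E
```

```text
t: 14.0
tool_pos: [0.5902, -0.0096, 0.102]
ee_rot: [0.784, 0.011, -0.621, 0.008]
ft_force: [-0.2, 0.2, -1.9]
grip_width: 0.0477
hook rel slot mm [23.2  0.3  1.1] lip [3.3 0.3 9.5] tilt 45.2 yaw -0.0 roll 0.0 F [-0.2  0.2 -1.9] t 14.00
t=14.00 d mm [-4.   0.3  6.3] w [-0.0004  0.0139  0.0006] rows>= 0.1 F [-0.2  0.2 -1.9] grip 47.7
45 20 1 4.9
45 18 2 4.1
45 16 3 3.1
45 14 4 2.5
45 12 6 2.5
45 10 8 2.5
45 8 10 2.5
47 20 2 4.9
47 18 2 3.7
47 16 3 3.1
47 14 4 2.5
47 12 6 2.6
47 10 8 2.7
47 8 10 2.9
```

```bash
python3 -m inch '[{"tx":-2,"ty":0,"tz":3,"wx":0,"wy":0.01,"wz":0,"jaw":30},{"tx":-4,"ty":0.3,"tz":6,"wx":0,"wy":0.014,"wz":0,"jaw":30},{"tx":-4,"ty":0.3,"tz":6,"wx":0,"wy":0.014,"wz":0,"jaw":30}]'; python3 tg.py 13 5 46; python3 -c "
from h import *
im=manip.camera('wrist');c=cv2.resize(im[170:420,190:370,::-1],None,fx=4,fy=2.4,interpolation=cv2.INTER_CUBIC);cv2.imwrite('pics/w13.png',cv2.convertScaleAbs(c,alpha=2,beta=10))"
```

```text
t: 14.3
tool_pos: [0.5834, -0.01, 0.1047]
ee_rot: [0.788, 0.012, -0.615, 0.008]
ft_force: [-0.3, 0.1, -2.2]
grip_width: 0.0477
hook rel slot mm [16.2  0.1  3.2] lip [-3.7  0.1 11.3] tilt 46.0 yaw -0.0 roll 0.0 F [-0.3  0.1 -2.2] t 14.30
t=14.30 d mm [-2.5  0.1  2.7] w [-0.0001 -0.0007  0.0006] rows>= 0.1 F [-0.3  0.1 -2.2] grip 47.7
```

View pics/w13.png

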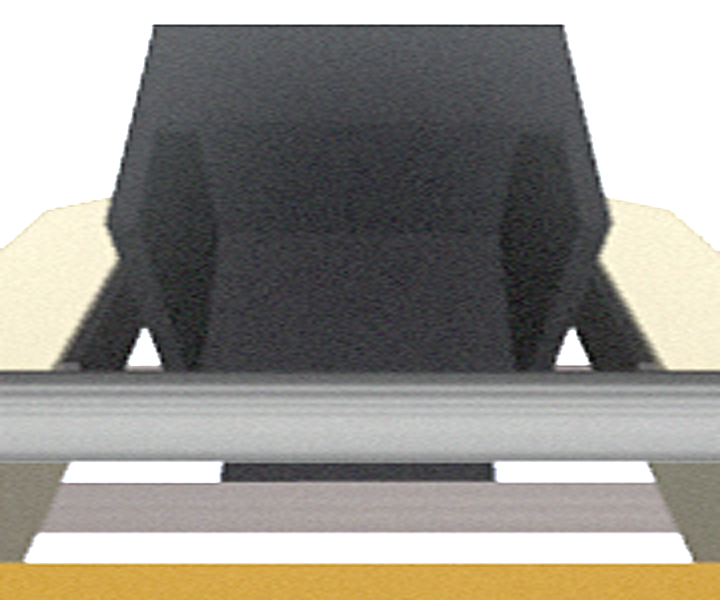

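The lip is now tucked under the skin's lower edge (crop row 482) with no contact force. I'll check the skin edge against the model.

```bash
python3 -c "
from tg import *
o=manip.get_obs();m=wristcam(o)
for z in(.014,.016,.018,.036):print(z,proj(m,RX+[0,0,z]).round(1))
print('obs skin low row', 170+482/2.4-.3,'top',170+532/2.4)
now()"
```

```text
0.014 [[278.2 370.6]]
0.016 [[278.2 372.6]]
0.018 [[278.2 374.5]]
0.036 [[278.  394.3]]
obs skin low row 370.53333333333336 top 391.6666666666667
hook rel slot mm [16.6  0.   3.2] lip [-3.3  0.  11.3] tilt 46.1 yaw -0.0 roll 0.0 F [ 0.5 -0.  -1.4] t 14.35
```

```bash
python3 -m inch '[{"tx":-1.3,"ty":0,"tz":1.4,"wx":0,"wy":0,"wz":0,"jaw":30},{"tx":-2.6,"ty":0,"tz":2.8,"wx":0,"wy":0,"wz":0,"jaw":30},{"tx":-2.6,"ty":0,"tz":2.8,"wx":0,"wy":0,"wz":0,"jaw":30}]'; python3 tg.py 11 7 46
```

```text
t: 14.65
tool_pos: [0.5805, -0.01, 0.1065]
ee_rot: [0.788, 0.012, -0.615, 0.008]
ft_force: [-0.4, 0.2, -0.8]
grip_width: 0.0475
hook rel slot mm [13.3  0.1  5. ] lip [-6.6  0.1 13.1] tilt 46.1 yaw -0.1 roll 0.1 F [-0.4  0.2 -0.8] t 14.65
t=14.65 d mm [-2.5  0.1  1.8] w [-0.0004 -0.001   0.0009] rows>= 0.1 F [-0.4  0.2 -0.8] grip 47.5
```

```bash
python3 -m inch '[{"tx":-1.2,"ty":0,"tz":0.9,"wx":0,"wy":0,"wz":0,"jaw":30},{"tx":-2.5,"ty":0,"tz":1.8,"wx":0,"wy":0,"wz":0,"jaw":30},{"tx":-2.5,"ty":0,"tz":1.8,"wx":0,"wy":0,"wz":0,"jaw":30}]'; python3 tg.py 9 9 46
```

```text
t: 14.95
tool_pos: [0.5782, -0.0101, 0.1085]
ee_rot: [0.788, 0.012, -0.615, 0.008]
ft_force: [0.4, -0.0, -1.5]
grip_width: 0.0477
hook rel slot mm [11.   0.1  7. ] lip [-9.   0.1 15.1] tilt 46.1 yaw -0.1 roll 0.1 F [ 0.4 -0.1 -1.5] t 14.95
t=14.95 d mm [-2.4  0.1  1.5] w [-0.0004 -0.001   0.0009] rows>= 0.1 F [ 0.4 -0.  -1.5] grip 47.7
```

```bash
python3 -m inch '[{"tx":-1.2,"ty":0,"tz":0.7,"wx":0,"wy":0,"wz":0,"jaw":30},{"tx":-2.4,"ty":0,"tz":1.5,"wx":0,"wy":0,"wz":0,"jaw":30},{"tx":-2.4,"ty":0,"tz":1.5,"wx":0,"wy":0,"wz":0,"jaw":30}]'; python3 tg.py 7.5 10 43
```

```text
t: 15.25
tool_pos: [0.5761, -0.0101, 0.1105]
ee_rot: [0.788, 0.012, -0.615, 0.008]
ft_force: [0.2, -0.1, -1.2]
grip_width: 0.0479
hook rel slot mm [8.9 0.1 8.9] lip [-11.    0.1  17.1] tilt 46.1 yaw -0.1 roll 0.1 F [ 0.2 -0.1 -1.2] t 15.25
t=15.25 d mm [0.7 0.1 2.2] w [-0.0003 -0.0533  0.0009] rows>= 0.4 F [ 0.2 -0.1 -1.2] grip 47.9
```

```bash
python3 -m inch '[{"tx":0.3,"ty":0,"tz":1.1,"wx":0,"wy":-0.027,"wz":0,"jaw":30},{"tx":0.7,"ty":0,"tz":2.2,"wx":0,"wy":-0.053,"wz":0.001,"jaw":30},{"tx":0.7,"ty":0,"tz":2.2,"wx":0,"wy":-0.053,"wz":0.001,"jaw":30}]'; python3 tg.py 5.5 10 39
```

```text
t: 15.55
tool_pos: [0.5751, -0.0101, 0.1092]
ee_rot: [0.772, 0.011, -0.635, 0.008]
ft_force: [-0.1, 0.1, -1.6]
grip_width: 0.0478
hook rel slot mm [8.4 0.2 9.9] lip [-11.1   0.2  19. ] tilt 43.1 yaw -0.1 roll 0.0 F [-0.1  0.1 -1.6] t 15.55
t=15.55 d mm [2.1 0.2 4.3] w [-0.0011 -0.0709  0.0005] rows>= 0.5 F [-0.1  0.1 -1.6] grip 47.8
```

```bash
python3 -m inch '[{"tx":1,"ty":0,"tz":2.2,"wx":0,"wy":-0.03,"wz":0,"jaw":30},{"tx":2.1,"ty":0,"tz":4.6,"wx":0,"wy":-0.07,"wz":0,"jaw":30},{"tx":2.1,"ty":0,"tz":4.6,"wx":0,"wy":-0.07,"wz":0,"jaw":30}]'; python3 tg.py 4 9.5 34
```

```text
t: 15.85
tool_pos: [0.5709, -0.0103, 0.106]
ee_rot: [0.749, 0.011, -0.662, 0.009]
ft_force: [0.3, 0.3, -2.0]
grip_width: 0.0478
hook rel slot mm [5.2 0.1 9.6] lip [-13.6   0.1  20.1] tilt 39.1 yaw -0.1 roll 0.0 F [ 0.3  0.3 -2. ] t 15.85
t=15.85 d mm [3.4 0.1 3.1] w [-0.001  -0.0883  0.0004] rows>= 0.6 F [ 0.3  0.3 -2. ] grip 47.8
```

```bash
python3 -m inch '[{"tx":1.7,"ty":0,"tz":1.6,"wx":0,"wy":-0.044,"wz":0,"jaw":30},{"tx":3.4,"ty":0,"tz":3.1,"wx":0,"wy":-0.088,"wz":0,"jaw":30},{"tx":3.4,"ty":0,"tz":3.1,"wx":0,"wy":-0.088,"wz":0,"jaw":30}]'; python3 tg.py 3 9 27
```

```text
t: 16.15
tool_pos: [0.5683, -0.0104, 0.1021]
ee_rot: [0.72, 0.01, -0.694, 0.009]
ft_force: [0.3, 0.4, -1.3]
grip_width: 0.048
hook rel slot mm [4.  0.1 9.3] lip [-13.8   0.1  21.4] tilt 34.0 yaw -0.1 roll 0.0 F [ 0.3  0.4 -1.3] t 16.15
t=16.15 d mm [4.9 0.  3.8] w [-0.0011 -0.1229  0.0003] rows>= 0.8 F [ 0.3  0.4 -1.3] grip 48.0
```

```bash
python3 -m inch '[{"tx":2,"ty":0,"tz":1.6,"wx":0,"wy":-0.05,"wz":0,"jaw":30},{"tx":4,"ty":0,"tz":3.1,"wx":0,"wy":-0.1,"wz":0,"jaw":30},{"tx":4.9,"ty":0,"tz":3.8,"wx":0,"wy":-0.123,"wz":0,"jaw":30},{"tx":4.9,"ty":0,"tz":3.8,"wx":0,"wy":-0.123,"wz":0,"jaw":30}]'; python3 tg.py 2.5 8 20
```

```text
t: 16.55
tool_pos: [0.564, -0.0105, 0.097]
ee_rot: [-0.675, -0.01, 0.737, -0.01]
ft_force: [0.2, -0.6, -0.8]
grip_width: 0.048
hook rel slot mm [2.3 0.1 8.9] lip [-13.9   0.1  23.1] tilt 27.0 yaw -0.0 roll -0.0 F [ 0.2 -0.6 -0.8] t 16.55
t=16.55 d mm [5.5 0.1 2.4] w [-0.0005 -0.1214 -0.0002] rows>= 0.8 F [ 0.2 -0.6 -0.8] grip 48.0
```

```bash
python3 -m inch '[{"tx":2,"ty":0,"tz":0.8,"wx":0,"wy":-0.05,"wz":0,"jaw":30},{"tx":4,"ty":0,"tz":1.6,"wx":0,"wy":-0.1,"wz":0,"jaw":30},{"tx":5.5,"ty":0,"tz":2.2,"wx":0,"wy":-0.121,"wz":0,"jaw":30},{"tx":5.5,"ty":0,"tz":2.2,"wx":0,"wy":-0.121,"wz":0,"jaw":30}]'; python3 tg.py 2.5 6.5 13
```

```text
t: 16.95
tool_pos: [0.5611, -0.0106, 0.0916]
ee_rot: [-0.629, -0.009, 0.777, -0.011]
ft_force: [-0.8, -0.5, -1.0]
grip_width: 0.0477
hook rel slot mm [2.4 0.1 7.9] lip [-11.9   0.1  24. ] tilt 20.0 yaw -0.0 roll -0.0 F [-0.8 -0.5 -1. ] t 16.95
t=16.95 d mm [6.  0.1 2.3] w [-0.0003 -0.1221 -0.0003] rows>= 0.8 F [-0.8 -0.5 -1. ] grip 47.7
```

```bash
python3 -m inch '[{"tx":2,"ty":0,"tz":0.8,"wx":0,"wy":-0.04,"wz":0,"jaw":30},{"tx":4,"ty":0,"tz":1.6,"wx":0,"wy":-0.08,"wz":0,"jaw":30},{"tx":6,"ty":0,"tz":2.3,"wx":0,"wy":-0.122,"wz":0,"jaw":30},{"tx":6,"ty":0,"tz":2.3,"wx":0,"wy":-0.122,"wz":0,"jaw":30}]'; python3 tg.py 2 4.5 7; python3 -c "
from h import *
print(manip.get_obs()['joint_pos'].round(2))"
```

```text
t: 17.35
tool_pos: [0.5578, -0.0108, 0.086]
ee_rot: [-0.581, -0.008, 0.814, -0.011]
ft_force: [-0.9, 0.4, -1.0]
grip_width: 0.0477
hook rel slot mm [2.6 0.  6.3] lip [-9.7  0.1 23.9] tilt 13.0 yaw -0.0 roll -0.0 F [-0.9  0.5 -1. ] t 17.35
t=17.35 d mm [5.9 0.  2.3] w [-0.0004 -0.1048 -0.0003] rows>= 0.7 F [-0.9  0.4 -1. ] grip 47.7
[ 0.37  0.89 -0.76  1.49  0.5   1.33 -2.03]
```

```bash
python3 -m inch '[{"tx":2,"ty":0,"tz":0.8,"wx":0,"wy":-0.035,"wz":0,"jaw":30},{"tx":4,"ty":0,"tz":1.6,"wx":0,"wy":-0.07,"wz":0,"jaw":30},{"tx":5.9,"ty":0,"tz":2.3,"wx":0,"wy":-0.105,"wz":0,"jaw":30},{"tx":5.9,"ty":0,"tz":2.3,"wx":0,"wy":-0.105,"wz":0,"jaw":30}]'; python3 tg.py 1.5 2.5 2
```

```text
t: 17.75
tool_pos: [0.5535, -0.0109, 0.0813]
ee_rot: [-0.537, -0.008, 0.843, -0.012]
ft_force: [0.3, -0.2, -1.1]
grip_width: 0.0481
hook rel slot mm [1.8 0.  4.6] lip [-8.6  0.1 23.5] tilt 7.0 yaw -0.0 roll -0.0 F [ 0.3 -0.2 -1.1] t 17.75
t=17.75 d mm [5.4 0.  1.3] w [-0.0003 -0.0874 -0.0005] rows>= 0.6 F [ 0.3 -0.2 -1.1] grip 48.1
```

```bash
python3 -m inch '[{"tx":2.5,"ty":0,"tz":0.6,"wx":0,"wy":-0.04,"wz":0,"jaw":30},{"tx":5.4,"ty":0,"tz":1.2,"wx":0,"wy":-0.087,"wz":0,"jaw":30},{"tx":5.4,"ty":0,"tz":1.2,"wx":0,"wy":-0.087,"wz":0,"jaw":30}]'; python3 tg.py 1.5 0 0
```

```text
t: 18.05
tool_pos: [0.5501, -0.011, 0.0767]
ee_rot: [-0.5, -0.007, 0.866, -0.012]
ft_force: [-0.3, 0.6, -1.5]
grip_width: 0.0475
hook rel slot mm [1.5 0.  2.2] lip [-7.2  0.  21.9] tilt 2.0 yaw -0.0 roll -0.0 F [-0.2  0.6 -1.5] t 18.05
t=18.05 d mm [ 3.3  0.  -0.4] w [-0.0004 -0.0352 -0.0004] rows>= 0.2 F [-0.3  0.6 -1.5] grip 47.5
```

```bash
python3 -m inch '[{"tx":1.2,"ty":0,"tz":0,"wx":0,"wy":-0.02,"wz":0,"jaw":30},{"tx":2.3,"ty":0,"tz":-0.1,"wx":0,"wy":-0.035,"wz":0,"jaw":30},{"tx":2.3,"ty":0,"tz":-0.1,"wx":0,"wy":-0.035,"wz":0,"jaw":30}]'; python3 tg.py 1.0 -1 0;python3 -c "
from h import *
im=manip.camera('wrist');c=cv2.resize(im[170:420,190:370,::-1],None,fx=4,fy=2.4,interpolation=cv2.INTER_CUBIC);cv2.imwrite('pics/w14.png',cv2.convertScaleAbs(c,alpha=2,beta=10))
a=manip.camera('scene')[110:260,210:390,::-1];cv2.imwrite('pics/s14.png',cv2.convertScaleAbs(cv2.resize(a,None,fx=4,fy=4),alpha=1.6,beta=20))"
```

```text
t: 18.35
tool_pos: [0.5491, -0.0109, 0.0752]
ee_rot: [-0.485, -0.007, 0.875, -0.012]
ft_force: [1.2, 0.4, -0.8]
grip_width: 0.0478
hook rel slot mm [1.9 0.1 1.6] lip [-6.1  0.1 21.6] tilt -0.0 yaw -0.0 roll -0.0 F [ 1.2  0.4 -0.8] t 18.35
t=18.35 d mm [ 2.6  0.1 -0.7] w [-0.0002  0.0003 -0.0003] rows>= 0.1 F [ 1.2  0.4 -0.8] grip 47.8
```

View pics/w14.png

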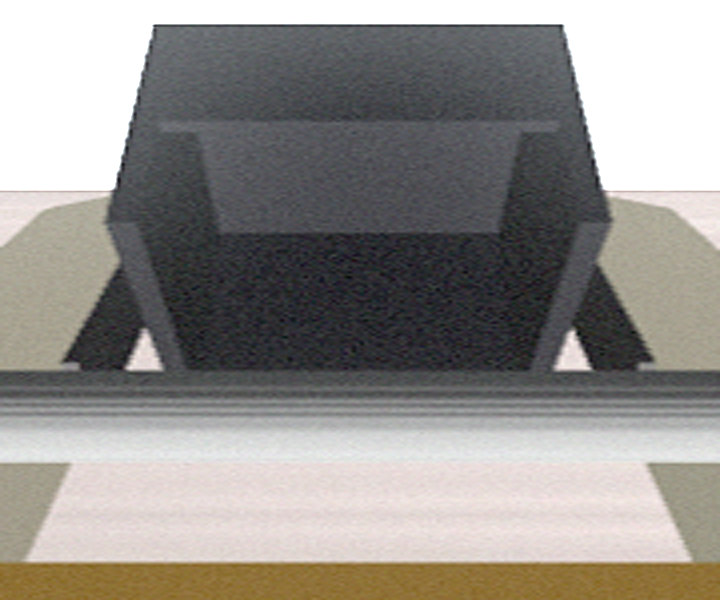

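View pics/s14.png

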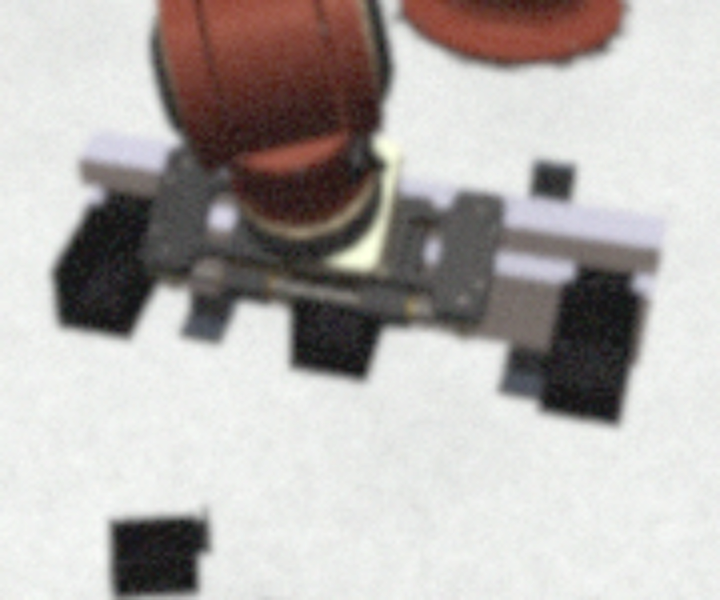

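The skin hides the lip and the bin hangs square with no force. Lowering the last millimetres by feel.

```bash
python3 -m inch '[{"tx":0.6,"ty":0,"tz":-0.2,"wx":0,"wy":0,"wz":0,"jaw":30},{"tx":1.2,"ty":0,"tz":-0.3,"wx":0,"wy":0,"wz":0,"jaw":30},{"tx":1.2,"ty":0,"tz":-0.3,"wx":0,"wy":0,"wz":0,"jaw":30}]'; python3 tg.py;  python3 -m inch '[{"tx":0.6,"ty":0,"tz":-0.3,"wx":0,"wy":0,"wz":0,"jaw":30},{"tx":0.6,"ty":0,"tz":-0.3,"wx":0,"wy":0,"wz":0,"jaw":30}]'; python3 tg.py
```

```text
t: 18.75
tool_pos: [0.5488, -0.0109, 0.0745]
ee_rot: [-0.485, -0.007, 0.874, -0.012]
ft_force: [1.5, -0.2, -1.3]
grip_width: 0.0477
hook rel slot mm [1.5 0.1 0.8] lip [-6.5  0.1 20.8] tilt 0.0 yaw 0.0 roll -0.0 F [ 1.5 -0.3 -1.3] t 18.75
t: 18.95
tool_pos: [0.5488, -0.0109, 0.0743]
ee_rot: [-0.485, -0.007, 0.875, -0.012]
ft_force: [-0.3, -0.5, 2.7]
grip_width: 0.0478
hook rel slot mm [1.5 0.1 0.7] lip [-6.5  0.1 20.7] tilt -0.0 yaw 0.0 roll -0.0 F [-0.3 -0.5  2.7] t 18.95
```

The leg has touched the groove floor: Fz went from -1.3 to +2.7 N. Releasing.

```bash
python3 -m inch '[{"tx":0,"ty":0,"tz":0,"wx":0,"wy":0,"wz":0,"jaw":50},{"tx":0,"ty":0,"tz":0,"wx":0,"wy":0,"wz":0,"jaw":55},{"tx":0,"ty":0,"tz":0,"wx":0,"wy":0,"wz":0,"jaw":75},{"tx":0,"ty":0,"tz":0,"wx":0,"wy":0,"wz":0,"jaw":75},{"tx":0,"ty":0,"tz":0,"wx":0,"wy":0,"wz":0,"jaw":75}]' 10; python3 tg.py; python3 -c "
from h import *
im=manip.camera('wrist');c=cv2.resize(im[170:420,190:370,::-1],None,fx=4,fy=2.4,interpolation=cv2.INTER_CUBIC);cv2.imwrite('pics/w15.png',cv2.convertScaleAbs(c,alpha=2,beta=10))"
```

```text
t: 19.45
tool_pos: [0.5487, -0.0109, 0.0735]
ee_rot: [-0.485, -0.007, 0.875, -0.012]
ft_force: [-1.1, 0.2, -0.0]
grip_width: 0.0731
hook rel slot mm [ 1.4  0.1 -0.2] lip [-6.6  0.1 19.8] tilt -0.0 yaw 0.0 roll -0.0 F [-1.1  0.2 -0. ] t 19.45
```

View pics/w15.png

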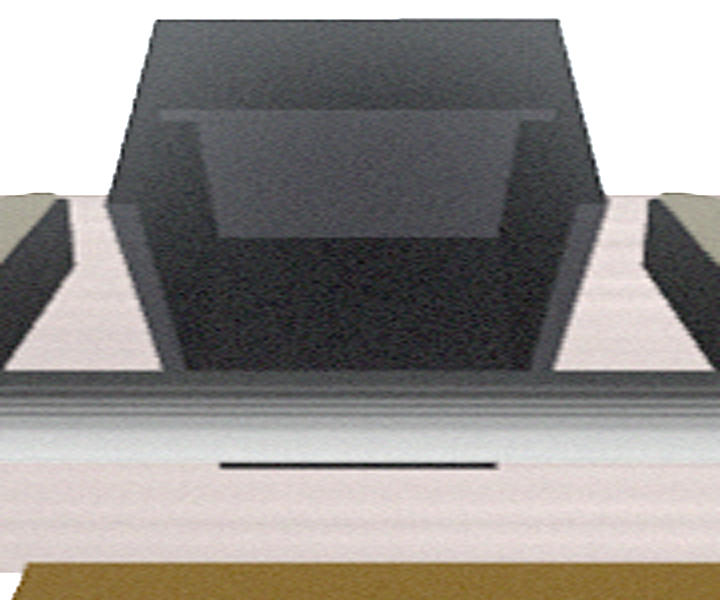

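```bash
python3 - <<'E'
from tg import *
o=manip.get_obs(); m=wristcam(o)
TB=pickle.load(open('tb.pkl','rb')); BT=np.linalg.inv(TB); C=np.linalg.inv(np.array(m['tool_from_camera']))
pts=np.array([(.036,.024,0),(.036,-.024,0),(.036,.024,.046),(.036,-.024,.046),(-.033,.021,.003),(-.033,-.021,.003)])
old=np.array([(155,25),(563,25),(108,219),(609,219),(218,233),(500,233)],float)
new=np.array([(157,19),(559,19),(107,203),(608,203),(218,237),(500,237)],float)
f=lambda p:p/[4,2.4]
def pj(B): 
    c=(C@B@np.c_[pts,np.ones(6)].T).T; return np.c_[m['fx']*c[:,0]/c[:,2]+m['cx'],m['fy']*c[:,1]/c[:,2]+m['cy']]
print((pj(BT)-f(old)-[190,170]).round(1))
def D(q): # dx,dz,tilt in bin frame about the hook
    T=np.eye(4);T[:3,:3]=Ro.from_euler('y',-q[2]).as_matrix();h=np.array([-.036,0,.042]);T[:3,3]=h-T[:3,:3]@h+[q[0],q[3],q[1]];return T
r=least_squares(lambda q:(pj(BT@D(q))-pj(BT)-(f(new)-f(old))).ravel(),[0,0,0,0],x_scale=[.001,.001,.01,.001])
print(r.x, np.degrees(r.x[2]),r.fun.round(1)); now()
E
```

```text
[[-2.  -0.2]
 [-1.2 -0.1]
 [-2.3  2. ]
 [-1.4  2.1]
 [-0.8 -0. ]
 [-2.   0. ]]
[ 1.57227403e-03  1.14967075e-03 -4.29559286e-02  8.65243062e-05] -2.4611934118577157 [-0.2  0.2  0.4  0.2  0.1 -0.1  0.  -0.1 -0.2 -0.1 -0.  -0.1]
hook rel slot mm [ 1.4  0.2 -0.1] lip [-6.6  0.2 19.9] tilt -0.0 yaw 0.0 roll -0.0 F [ 0.7  0.3 -0.2] t 19.50
```

The bin rests about 2.5° front-down with the hook about 2–3 mm off the face. That matches the natural slack rest of 2.8°, and it is within limits. Backing out along the tool axis.

```bash
python3 -m inch '[{"tx":-10,"ty":0,"tz":0,"wx":0,"wy":0,"wz":0,"jaw":75},{"tx":-25,"ty":0,"tz":0,"wx":0,"wy":0,"wz":0,"jaw":75},{"tx":-45,"ty":0,"tz":0,"wx":0,"wy":0,"wz":0,"jaw":75},{"tx":-70,"ty":0,"tz":0,"wx":0,"wy":0.03,"wz":0,"jaw":75},{"tx":-100,"ty":0,"tz":0,"wx":0,"wy":0.06,"wz":0,"jaw":75}]'; python3 -m inch '[{"tx":-30,"ty":0,"tz":0,"wx":0,"wy":0.05,"wz":0,"jaw":75},{"tx":-60,"ty":0,"tz":-10,"wx":0,"wy":0.1,"wz":0,"jaw":75},{"tx":-80,"ty":0,"tz":-30,"wx":0,"wy":0.1,"wz":0,"jaw":75},{"tx":-80,"ty":0,"tz":-40,"wx":0,"wy":0.1,"wz":0,"jaw":75},{"tx":-80,"ty":0,"tz":-40,"wx":0,"wy":0.1,"wz":0,"jaw":75}]'; python3 - <<'E'
from h import *
import pickle
o=manip.get_obs();im=manip.camera('wrist');pickle.dump((wristcam(o),im),open('w16.pkl','wb'))
print(o['joint_pos'].round(2))
cv2.imwrite('pics/w16.png',cv2.convertScaleAbs(im[:,:,::-1],alpha=1.5,beta=10))
a=manip.camera('scene')[110:260,210:390,::-1];cv2.imwrite('pics/s16.png',cv2.convertScaleAbs(cv2.resize(a,None,fx=4,fy=4),alpha=1.6,beta=20))
E
```

```text
t: 20.0
tool_pos: [0.6021, -0.0095, 0.1591]
ee_rot: [-0.511, -0.008, 0.86, -0.012]
ft_force: [-0.6, 0.2, -0.4]
grip_width: 0.0747
t: 20.5
tool_pos: [0.6757, -0.0066, 0.2091]
ee_rot: [-0.553, -0.008, 0.833, -0.011]
ft_force: [0.7, 0.6, -0.5]
grip_width: 0.0752
[ 0.2   1.   -0.72  0.81  0.48  1.88 -1.85]
```

View pics/w16.png

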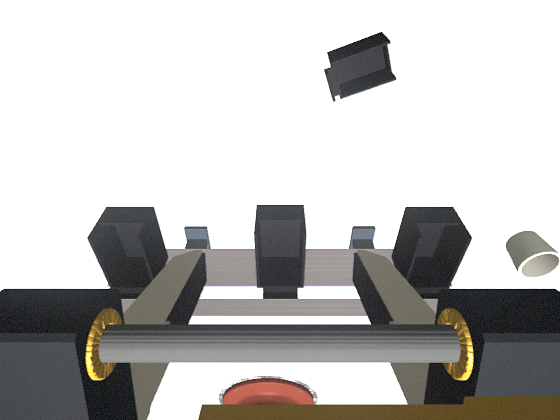

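View pics/s16.png

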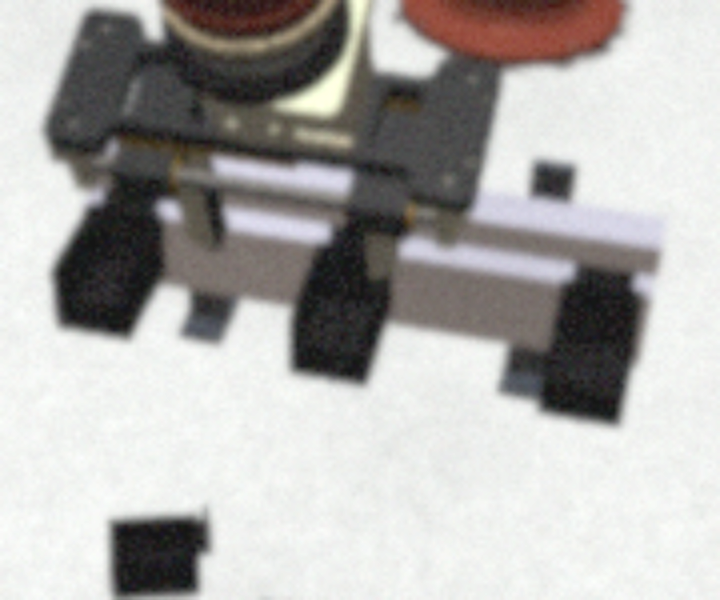

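The bin hangs in the middle like its neighbours, with its leg in the groove at (280,292). I'll do one pose check on an enlarged crop.

```bash
python3 - <<'E'
from h import *
import pickle
m,im=pickle.load(open('w16.pkl','rb'))
c=cv2.resize(im[195:310,230:330,::-1],None,fx=5,fy=5,interpolation=cv2.INTER_CUBIC);cv2.imwrite('pics/w16c.png',cv2.convertScaleAbs(c,alpha=2.5,beta=10))
E
```

```text
(no output)
```

View pics/w16c.png

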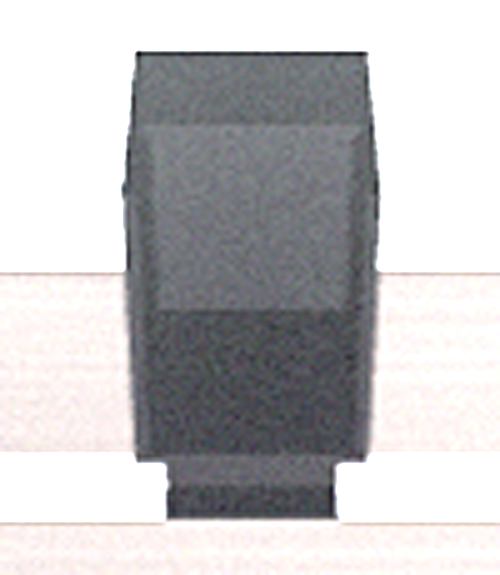

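```bash
python3 - <<'E'
from tg import *
m,im=pickle.load(open('w16.pkl','rb'))
pts=np.array([(.036,.024,0),(.036,-.024,0),(.036,.024,.046),(.036,-.024,.046),(-.036,.024,.046),(-.036,-.024,.046)])
obs=unc(np.array([(137,52),(368,52),(124,190),(380,190),(135,461),(368,461)]),5,np.array([230,195]))
def f(q):
    p,Rb=binpose(q[0],q[1],q[2],q[3],q[4]); return (proj(m,pts@Rb.T+p)-obs).ravel()
r=least_squares(f,[.002,0,-2,0,0],x_scale=[.001,.001,1,.001,.02]);print(r.x.round(4),r.fun.round(1))
print('slot/skin rows pred',proj(m,RX)[0],proj(m,RX+[0,0,.016])[0],'obs',unc((0,452),5,np.array([230,195])),unc((0,522),5,np.array([230,195])))
E
```

```text
[-1.300e-03 -3.300e-03 -4.178e+00 -3.000e-04 -0.000e+00] [-0.2  0.  -0.   0.1 -0.2 -0.1  0.3 -0.   0.4 -0.  -0.3  0. ]
slot/skin rows pred [279.61940761 285.62967653] [279.61101506 298.17547981] obs [229.6 285. ] [229.6 299. ]
```

```bash
python3 -c "
from h import *
im=manip.camera('top');cv2.imwrite('pics/topend.png',im[:,:,::-1])
a=cv2.imread('pics/top0.png');d=cv2.absdiff(a,im[:,:,::-1].copy()).max(2)
for n,(u,v) in dict(glue=(144,233),pot=(402,278),driver=(408,215)).items(): print(n,(d[v-18:v+18,u-18:u+18]>40).sum())
print(manip.job_done())"
```

```text
glue 0
pot 0
driver 0
the job is handed in; nothing more can be done
None
```

The bin now hangs by its hook in the middle of the rail. It is released, the arm is clear, and the job was handed in at about 20.6 s of the 58 s. No verdict was reported.

**What I did:** I gripped the middle-sized bin, lifted it and tilted it front-up. I then fed the lip through the groove at about 46° tilt, turned the bin down and lowered it until I felt the groove floor. Between rail approach and release the wrist force stayed within about 3 N of its readings in free air.

**What went wrong on the way:**
- **First close missed:** the fingers passed above the rim. Both cameras showed the real fingertips about 17 mm behind the reported TCP, where `finger_overhang` puts them 17 mm ahead. I went about 34 mm deeper and the second close gripped at 48 mm.
- **Wrist limit:** with the first grasp the wrist ran into its joint range before reaching the groove. I set the bin down in a free spot and regrasped it with the tool leaning 32° towards the front.

**Last checks:**
- **Position:** the bin is centred on the rail (y about 0) and square to it (yaw about 0°), with its leg in the groove and its lip behind the skin.
- **Level:** two image fits disagree somewhat. One gave 2.5° front-down with the hook about 3 mm off the face. The other gave 4.2° front-down with the hook about 1 mm behind the face, and put the hook about 3 mm below the groove floor, which isn't physically possible. The natural slack rest would be about 2.8° and 2 mm. All three are within the 7° and 5 mm limits.
- **Bystanders:** the glue, pot and driver show no change in the top view from start to end.

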